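# Tip ceramic balls from a chute into the blue-collared jar

## Robot

A 6-joint arm with a two-finger parallel gripper is mounted at the origin on the work surface. World frame = base frame: x ahead of the robot, y to its left, z up, the work surface at z = 0. Lengths are in m, angles in degrees, forces in N, time in s.
With the tool pointing down it reaches from about 0.4 to 0.825 m from the base axis. Payload 7 kg.
Tool frame: the origin (TCP) lies midway between the tips of the shut fingers; the grasp point (between the pads) lies 19 mm behind it; z points along the fingers, y is the direction in which the jaws open and shut (so a half turn about z gives the same grasp; the last joint's range is limited). The gripper opens to 88 mm and grips with 3 to 60 N. Pads are 19 mm wide; open, the fingers measure 130 mm over their backs; the gripper's body (78 mm by 193 mm) begins 47 mm behind the grasp point.
Start: joints at [92.596, 20.546, 0.682, 0, -70.136, -16.507], TCP at [0.162, 0.655, 0.227] pointing down, gripper open.
Joint ranges: [-176.03, 176.03], [-82.01, 121.73], [-58.28, 71.71], [-173.87, 95.51], [-174.79, -0.11], [-173.66, 173.66]. Speed limits (degrees/s): [136.94, 136.94, 172.46, 180, 180, 180].

## Interface

Orientations are given as [roll, pitch, yaw] about the fixed x, y, z axes, in that order (R = Rz(yaw) Ry(pitch) Rx(roll)).
In Python, from plant import r gives the robot as it stands. The module is installed in compiled form; this text tells all that it offers.
- The arm moves only by the tool send_rows, never from a script. Its argument "motion" is a list of rows, each an object with "travel": the shift along the tool's x, y, z in m, a list of three; "spin": the turn about the tool's z in degrees. In form: [{"travel": [tx, ty, tz], "spin": spin}, ...]. A call has 1 to 5 rows; each row shifts and turns the pose as measured when the row begins, along the tool's axes as they then stand; what a row does not reach is not made up. A row lasts 1/12 s, in which the tool goes at most 41.7 mm and 7.16 degrees, less where a joint would pass 70% of its speed; a pose out of reach is approached as far as the arm can. A call is refused whole if a number of a shift passes 0.0417 or a number of a turn 7.16, either way. A call with a gripper value outside its range is refused whole. "gripper" is the gripper command: -1 is shut, 1 is fully open, values between are in proportion, set as the call begins (left out, the last holds). The fingers move at their own pace and stop on an object; "squeeze" is the grip in N (left out, the last holds). Time passes only in rows, so rows that do not move let the fingers close. It gives the time, the measured TCP pose, the force and the opening at its end, in the units of the state.
- r.get_state(): the state, without advancing time (a new reading comes with each control period).
- r.capture(name): name is "side" or "top" or "wrist"; returns (picture, depth): 400x640x3 uint8, blue, green, red; 400x640 float32, m along the optical axis (not along the pixel's ray), 0 where there is no reading.
- r.get_calibration(name): a dict with "fov_y" (degrees; the focal length in pixels is half the picture's height over the tangent of half this angle, whatever the lens; pixels are square), "cx", "cy" (the principal point, pixels), "origin" and "orientation" of the camera in the world. Camera axes: x right, y down, z forward; pixel columns grow to the right and rows downward; lengths in m; the calibration is good to about 2 mm. A picture is of the moment at which its call begins: read the wrist's pose just before it. get_calibration takes no time and is no camera call; for the wrist camera it gives the pose at the moment of the call.
- r.close_job(): hands the job in, once; it reports no verdict.
Trained networks look in the newest picture that a camera, given by its name, has taken for a name from the list of things; names that differ only in an ending like _2 or _b are one class to them, and where a whole thing is asked for, a point or a joint stands for the part that bears it (a point fixed in the world has none). Each returns a list of dicts, best first, with "conf" (0 to 1); they miss things now and then, are a little off and sometimes report something else, mostly with a low value. They report only what shows in the picture. A call takes as long as a camera call. They do not tell look-alikes from the thing itself.
- r.boxes_of(camera, target): "at" ([x, y, z] in m, in the coordinates of the camera as it stood for that picture, good to about 4 mm: the middle of the surface that is visible of it).
- r.pinpoint(camera, target): "at" ([x, y, z] in m, in the coordinates of the camera as it stood for that picture, good to about 4 mm: a listed point, or the origin of a listed thing).
The state is a dict: "time_s": time; "joints": joint angles; "qd": joint speeds; "joint_torque": joint torques, N m; "tcp_pos": TCP position; "eef_rot": TCP orientation; "contact_force": force on the tool from outside, world axes, zero at the start; "moment": the same for the moment, N m; "gripper_width": finger opening in m.
Only numpy, scipy, OpenCV 4.12 (cv2) and the standard library are available. Lean on these libraries where they do the work, as an engineer would, in place of code of your own. Each camera call takes 0.05 s, during which the arm holds its last target. There are 200 camera calls.

## Task

Pick up the aluminium chute by its black handle and carry it with the three reddish-brown ceramic balls in it to the jar with the blue collar. Tilt the chute nose-down so that all three balls run out of it into that jar, then set the empty chute back on the white tile, standing flat on its underside with the handle up. Do not shove or knock over the jars or the white bottle.

Things in the scene. Friction and masses are not known exactly. Their poses are not given: they have to be found in the camera images.
- chute_grip (a point): Centre of the black upright handle plate (40 mm along x, 10 thick along y, 42 tall) over a loose aluminium chute: open trough 175 mm long, 34 wide, 92 tall with the handle, 0.16 kg. 71 mm above the chute's underside; the bridge carrying the plate has its top 21 mm below this point. x runs along the trough, away from the pouring nose; z up. Back end, closed, at x = +75 mm.
- chute_lip (a point): Centre of the edge of the chute's floor at its open pouring nose, where the balls leave; fixed to the chute at x = -98, y = 0, z = -50 mm from chute_grip, same axes. The inside is 28 mm wide, the sides stand 26 mm above this floor, the floor is 3 mm thick.
- chute_pocket (a point): Middle of the floor of the chute's level pocket, in which the balls lie; fixed to the chute at x = +38, y = 0, z = -68 mm from chute_grip, same axes. The pocket is 67 mm long; from it the floor rises 10 degrees to the nose. Balls stay in while the chute is level and run out when it is tilted nose-down by clearly more than 10 degrees (40 is plenty).
- ball0_center (a point): Reddish-brown ceramic ball, 20 mm across, 11 g, one of three loose in the chute's pocket; this point is its centre.
- ball1_center (a point): Reddish-brown ceramic ball, 20 mm across, 11 g, one of three loose in the chute's pocket; this point is its centre.
- ball2_center (a point): Reddish-brown ceramic ball, 20 mm across, 11 g, one of three loose in the chute's pocket; this point is its centre.
- jar_blue_mouth (a point): Open glass jar with a blue plastic collar round its mouth, else like the two others, loose on the bench: 90 mm tall, glass 74 mm across, collar 82 mm across, 18 tall, clear opening 63 mm across, inner floor 6 mm above the bench, 0.4 kg. This point: centre of the mouth at rim height, 90 mm above the bench; z up. The balls go in here.
- jar_yellow_mouth (a point): Open glass jar with a yellow plastic collar round its mouth, else like the two others, loose on the bench: 90 mm tall, glass 74 mm across, collar 82 mm across, 18 tall, clear opening 63 mm across, inner floor 6 mm above the bench, 0.4 kg. This point: centre of the mouth at rim height, 90 mm above the bench; z up. Leave it alone.
- jar_white_mouth (a point): Open glass jar with a white plastic collar round its mouth, else like the two others, loose on the bench: 90 mm tall, glass 74 mm across, collar 82 mm across, 18 tall, clear opening 63 mm across, inner floor 6 mm above the bench, 0.4 kg. This point: centre of the mouth at rim height, 90 mm above the bench; z up. Leave it alone.
- reagent: White plastic bottle with a blue cap, 64 mm across, 130 mm tall, standing loose on the bench; origin at the centre of its underside. Leave it alone.
- tile: White ceramic tile fixed on the bench, 240 mm (x) by 180 mm (y), 10 mm thick; origin at the centre of its underside, z up.
Things that resemble listed ones, but are neither listed nor needed, are in the scene too. Leave any orange or turquoise look-alike of the part that bears jar_blue_mouth alone.

How it is judged:
By the outcome, as a careful person would: the job done as asked, in the order asked, and still so for the second after the job is handed in, with the robot touching nothing.
It also fails if it takes over 64 s, if anything falls off the work surface, if the arm or the gripper's body presses on something with over 40 N, if the wrist force passes 120 N, or if a joint passes its speed limit or range.

## Working session

There is one attempt and no reset: what is moved stays moved. The work goes in short steps, Python scripts to look and compute and a tool call to move; the robot and the scene stay as the last step left them, time stands still between calls to the robot, and variables do not carry over. Pictures are saved under pics/ and viewed, about 8 in all and at most 12, crops included, and the job is handed in when it is done.

Besides the shell and the picture viewer there is one more tool, called after "Call:" as name(argument=value, ...), one argument or row to a line, values as JSON. send_rows: Moves the arm, as the interface text tells. Its arguments: {"type":"object","properties":{"motion":{"type":"array"},"gripper":{"type":"number"},"squeeze":{"type":"number"}},"required":["motion"]}

```bash
mkdir -p pics; cat > h.py <<'E'
import numpy as np, cv2
from scipy.spatial.transform import Rotation as R
from plant import r
def cam(n):
    c=r.get_calibration(n); o=np.array(c["orientation"],float)
    M=R.from_euler('xyz',o,degrees=True).as_matrix() if o.shape==(3,) else (R.from_quat(o).as_matrix() if o.shape==(4,) else o)
    f=200/np.tan(np.radians(c["fov_y"]/2)); return c,f,M,np.array(c["origin"])
def pix(n,p):
    c,f,M,o=cam(n); return (f*p[0]/p[2]+c["cx"],f*p[1]/p[2]+c["cy"])
def world(n,p):
    c,f,M,o=cam(n); return M@np.array(p)+o
def cloud(n,d):
    c,f,M,o=cam(n); v,u=np.mgrid[:400,:640]
    P=np.stack([(u-c["cx"])/f*d,(v-c["cy"])/f*d,d],-1); return P@M.T+o
def proj(n,w):
    c,f,M,o=cam(n); return pix(n,M.T@(np.array(w)-o))
E
python3 - <<'E'
from h import *
for n in ("side","top"):
    print(r.get_calibration(n))
    p,d=r.capture(n); cv2.imwrite(f"pics/{n}0.png",p); np.save(f"{n}0.npy",d)
    for t in ["chute_grip","chute_lip","chute_pocket","ball0_center","jar_blue_mouth","jar_yellow_mouth","jar_white_mouth","reagent","tile"]:
        for q in r.pinpoint(n,t)[:4]:
            print(n,t,round(q["conf"],2),world(n,q["at"]).round(3),np.round(pix(n,q["at"])))
s=r.get_state();print(s["time_s"],s["tcp_pos"],s["eef_rot"],s["gripper_width"])
E
```

```text
{'fov_y': 54.761114080765445, 'cx': 323.66398401753463, 'cy': 196.19801782593555, 'origin': array([-0.07164642,  0.52143514,  0.57792163]), 'orientation': array([-121.08248956,   -0.67658894, -135.0002868 ])}
side chute_grip 0.87 [0.608 0.256 0.083] [184. 232.]
side chute_pocket 0.62 [0.645 0.239 0.014] [188. 246.]
side ball0_center 0.27 [0.45  0.045 0.089] [307. 221.]
side jar_blue_mouth 0.74 [ 0.367 -0.327  0.089] [430. 178.]
side jar_blue_mouth 0.74 [0.608 0.252 0.079] [186. 232.]
side jar_blue_mouth 0.68 [ 0.5   -0.296  0.085] [383. 167.]
side jar_yellow_mouth 0.87 [0.451 0.048 0.089] [305. 221.]
side jar_white_mouth 0.7 [ 0.495 -0.154  0.089] [351. 183.]
side reagent 0.68 [ 0.652 -0.149  0.001] [309. 191.]
side tile 0.79 [ 0.585  0.244 -0.001] [201. 264.]
side tile 0.57 [0.448 0.043 0.092] [308. 220.]
side tile 0.3 [0.513 0.289 0.028] [197. 281.]
{'fov_y': 52.86449207052131, 'cx': 323.5970481254107, 'cy': 197.7709930812283, 'origin': array([ 0.34203989, -0.05316449,  1.03813777]), 'orientation': array([-1.68300718e+02, -1.49965559e-01, -9.40260177e+01])}
top chute_grip 0.61 [0.6
[... 195 characters left out ...]
enter 0.56 [0.659 0.23  0.027] [206. 165.]
top jar_blue_mouth 0.97 [ 0.504 -0.297  0.087] [419. 205.]
top jar_blue_mouth 0.93 [ 0.368 -0.215  0.09 ] [391. 265.]
top jar_blue_mouth 0.87 [ 0.376 -0.328  0.089] [439. 258.]
top jar_blue_mouth 0.67 [ 0.431 -0.457  0.09 ] [490. 231.]
top jar_yellow_mouth 0.77 [0.452 0.042 0.088] [279. 236.]
top jar_white_mouth 0.65 [ 0.498 -0.157  0.089] [361. 212.]
top reagent 0.74 [ 0.658 -0.151 -0.001] [351. 159.]
top tile 0.83 [ 0.582  0.243 -0.002] [204. 196.]
top tile 0.64 [ 0.497 -0.157  0.088] [361. 212.]
top tile 0.57 [0.607 0.256 0.08 ] [189. 180.]
1.0 [0.16226711 0.65517921 0.22655106] [ 1.79998542e+02  2.36618824e-03 -1.39130237e+01] 0.0875040609984925
```

```bash
python3 - <<'E'
import cv2
p=cv2.imread("pics/top0.png")
cv2.imwrite("pics/topc.png",cv2.resize(p[90:330,130:530],(800,480),interpolation=cv2.INTER_CUBIC))
E
```

```text
(no output)
```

View pics/topc.png

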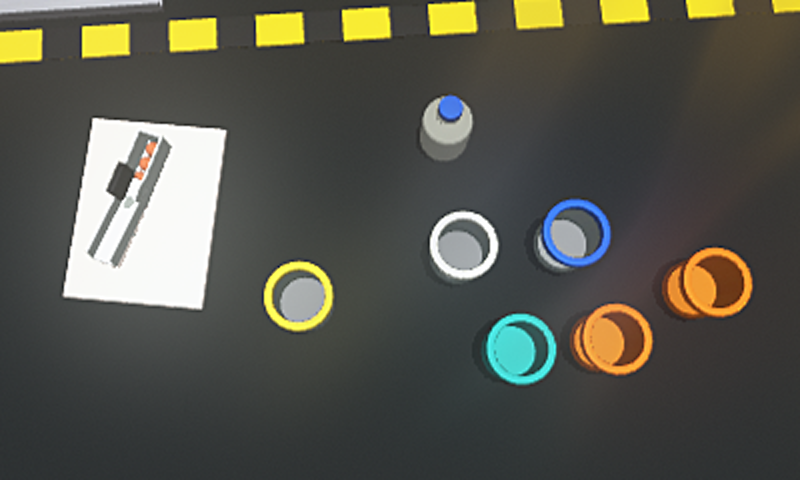

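View pics/side0.png

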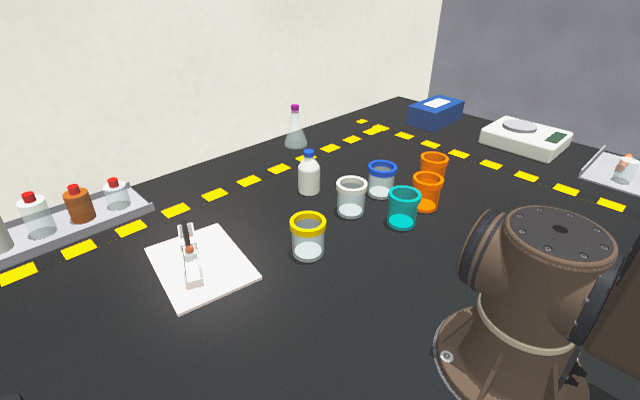

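The target is the blue-collared jar at top (419,205), world (0.502,-0.296). The look-alikes are orange at (439,258) and (490,231), and turquoise at (391,265). The white jar is at (361,212), the yellow at (277,237), and the chute on the tile at about (190,185).

The moves only spin about tool z, so tilting the chute needs a tilted tool axis. The plan is to press the arm against its inner reach limit, see if the tool leans inward by θ, grasp the level chute in that state, and then spin 180°, which pitches it 2θ. I'll move toward azimuth −23.5°, along the chute axis, to test this.

Call:
send_rows(
  motion=[
    {"travel": [0.0327, 0.024, 0], "spin": 2},
    {"travel": [0.0327, 0.024, 0], "spin": 0},
    {"travel": [0.0327, 0.024, 0], "spin": 0},
    {"travel": [0.0327, 0.024, 0], "spin": 0},
    {"travel": [0.0327, 0.024, 0], "spin": 0},
  ],
)

```text
time_s: 1.42
tcp_pos: [0.287, 0.4962, 0.2239]
eef_rot: [180.0, -0.0, -15.5]
contact_force: [0.7, 0.5, 0.6]
gripper_width: 0.0877
```

Call:
send_rows(
  motion=[
    {"travel": [0.0327, 0.024, 0], "spin": 0},
    {"travel": [0.0327, 0.024, 0], "spin": 0},
    {"travel": [0.0327, 0.024, 0], "spin": 0},
    {"travel": [0.0327, 0.024, 0], "spin": 0},
    {"travel": [0.0327, 0.024, 0], "spin": 0},
  ],
)

```text
time_s: 1.83
tcp_pos: [0.4145, 0.3312, 0.2257]
eef_rot: [-179.9, -0.1, -15.3]
contact_force: [0.4, 0.6, -0.6]
gripper_width: 0.0877
```

Call:
send_rows(
  motion=[
    {"travel": [0.0327, 0.024, 0], "spin": 0},
    {"travel": [0.0327, 0.024, 0], "spin": 0},
    {"travel": [0.0327, 0.024, 0], "spin": 0},
    {"travel": [0, 0, 0], "spin": 0},
  ],
)

```text
time_s: 2.17
tcp_pos: [0.4941, 0.2278, 0.2272]
eef_rot: [-179.7, -0.2, -15.5]
contact_force: [-0.6, 1.2, -0.2]
gripper_width: 0.0877
```

Call:
send_rows(
  motion=[
    {"travel": [0, 0, 0], "spin": 4},
    {"travel": [0, 0, 0], "spin": 4},
    {"travel": [0.0117, 0.0368, 0], "spin": 0},
    {"travel": [0.0117, 0.0368, 0], "spin": 0},
    {"travel": [0.0117, 0.0368, 0], "spin": 0},
  ],
)

```text
time_s: 2.58
tcp_pos: [0.4843, 0.1106, 0.2262]
eef_rot: [-179.7, -0.2, -24.1]
contact_force: [1.2, -0.2, 0.2]
gripper_width: 0.088
```

Call:
send_rows(
  motion=[
    {"travel": [0.0117, 0.0368, 0], "spin": 0},
    {"travel": [0.0117, 0.0368, 0], "spin": 0},
    {"travel": [0.0117, 0.0368, 0], "spin": 0},
    {"travel": [0.0117, 0.0368, 0], "spin": 0},
    {"travel": [0.0117, 0.0368, 0], "spin": 0},
  ],
)

```text
time_s: 3.0
tcp_pos: [0.4601, -0.0889, 0.2269]
eef_rot: [-179.5, -0.4, -23.9]
contact_force: [1.4, -1.2, -0.1]
gripper_width: 0.0877
```

Call:
send_rows(
  motion=[
    {"travel": [0.0117, 0.0368, 0], "spin": 0},
    {"travel": [0.0117, 0.0368, 0], "spin": 0},
    {"travel": [0.0117, 0.0368, 0], "spin": 0},
    {"travel": [0, 0, 0], "spin": 0},
  ],
)

```text
time_s: 3.33
tcp_pos: [0.4446, -0.2143, 0.2278]
eef_rot: [-179.5, -0.6, -24.1]
contact_force: [1.0, 0.5, 0.6]
gripper_width: 0.0874
```

Call:
send_rows(
  motion=[
    {"travel": [-0.03, 0, 0], "spin": 0},
    {"travel": [-0.03, 0, 0], "spin": 0},
    {"travel": [-0.03, 0, 0], "spin": 0},
  ],
)

```text
time_s: 3.58
tcp_pos: [0.3631, -0.1818, 0.2253]
eef_rot: [-179.7, -0.5, -24.6]
contact_force: [-0.1, 1.0, 1.1]
gripper_width: 0.0879
```

```bash
python3 -c "
from h import *
s=r.get_state();print(s['time_s'],s['joints'],s['tcp_pos'],s['eef_rot'])"
```

```text
3.5833 [  1.47977142  -6.38121793 -30.98545839  -0.11111874 -64.81549784
  63.92835447] [ 0.36313419 -0.18181922  0.22529453] [-179.65423724   -0.47677442  -24.6400884 ]
```

Call:
send_rows(
  motion=[
    {"travel": [-0.0072, -0.0309, -0.025], "spin": 0},
    {"travel": [-0.0072, -0.0309, -0.025], "spin": 0},
    {"travel": [-0.0072, -0.0309, -0.025], "spin": 0},
    {"travel": [-0.0072, -0.0309, -0.025], "spin": 0},
    {"travel": [-0.0072, -0.0309, -0.025], "spin": 0},
  ],
)

```text
time_s: 4.0
tcp_pos: [0.382, -0.0255, 0.3496]
eef_rot: [-179.8, 0.1, -25.3]
contact_force: [1.6, 0.1, -0.8]
gripper_width: 0.0878
```

Call:
send_rows(
  motion=[
    {"travel": [-0.0072, -0.0309, -0.025], "spin": 0},
    {"travel": [-0.0072, -0.0309, -0.025], "spin": 0},
    {"travel": [-0.0072, -0.0309, -0.025], "spin": 0},
    {"travel": [-0.0072, -0.0309, -0.025], "spin": 0},
  ],
)

```text
time_s: 4.33
tcp_pos: [0.4061, 0.1013, 0.4557]
eef_rot: [-179.5, -0.1, -25.3]
contact_force: [2.0, -0.6, 0.4]
gripper_width: 0.0874
```

Call:
send_rows(
  motion=[
    {"travel": [-0.0317, -0.0163, -0.015], "spin": 0},
    {"travel": [-0.0317, -0.0163, -0.015], "spin": 0},
    {"travel": [-0.0317, -0.0163, -0.015], "spin": 0},
    {"travel": [-0.0317, -0.0163, -0.015], "spin": 0},
    {"travel": [-0.0317, -0.0163, -0.015], "spin": 0},
  ],
)

```text
time_s: 4.75
tcp_pos: [0.295, 0.2491, 0.5365]
eef_rot: [-179.4, -0.1, -25.5]
contact_force: [1.0, 0.7, -0.3]
gripper_width: 0.0877
```

Call:
send_rows(
  motion=[
    {"travel": [-0.0317, -0.0163, -0.015], "spin": 0},
    {"travel": [-0.0317, -0.0163, -0.015], "spin": 0},
    {"travel": [-0.0317, -0.0163, -0.015], "spin": 0},
    {"travel": [-0.0317, -0.0163, -0.015], "spin": 0},
    {"travel": [-0.0317, -0.0163, -0.015], "spin": 0},
  ],
)

```text
time_s: 5.17
tcp_pos: [0.1779, 0.3931, 0.6191]
eef_rot: [-178.9, 0.0, -25.4]
contact_force: [1.5, 1.5, -0.6]
gripper_width: 0.0878
```

```bash
python3 -c "
from h import *
s=r.get_state();print(s['time_s'],s['joints'],s['tcp_pos'],s['eef_rot'])"
```

```text
5.1667 [  92.52004716   -3.88053075   21.19615871    0.5291943  -114.08943886
  -27.66097217] [0.17786519 0.39314495 0.61914171] [-1.78902245e+02  3.41903882e-02 -2.53607581e+01]
```

Call:
send_rows(
  motion=[
    {"travel": [-0.0345, 0.0197, -0.006], "spin": 0},
    {"travel": [-0.0345, 0.0197, -0.006], "spin": 0},
    {"travel": [-0.0345, 0.0197, -0.006], "spin": 0},
    {"travel": [-0.0345, 0.0197, -0.006], "spin": 0},
    {"travel": [-0.0345, 0.0197, -0.006], "spin": 0},
  ],
)

```text
time_s: 5.58
tcp_pos: [-0.0282, 0.3835, 0.6455]
eef_rot: [-179.3, -0.2, -25.6]
contact_force: [-0.3, 1.0, -0.2]
gripper_width: 0.0873
```

Call:
send_rows(
  motion=[
    {"travel": [-0.0345, 0.0197, -0.006], "spin": 0},
    {"travel": [-0.0345, 0.0197, -0.006], "spin": 0},
    {"travel": [-0.0345, 0.0197, -0.006], "spin": 0},
    {"travel": [-0.0345, 0.0197, -0.006], "spin": 0},
    {"travel": [-0.0345, 0.0197, -0.006], "spin": 0},
  ],
)

```text
time_s: 6.0
tcp_pos: [-0.2329, 0.3628, 0.6779]
eef_rot: [-179.2, 0.2, -25.4]
contact_force: [1.2, 1.9, 0.5]
gripper_width: 0.0878
```

Call:
send_rows(
  motion=[
    {"travel": [-0.0345, 0.0197, -0.006], "spin": 0},
    {"travel": [-0.0345, 0.0197, -0.006], "spin": 0},
    {"travel": [-0.0345, 0.0197, -0.006], "spin": 0},
    {"travel": [0, 0, 0], "spin": 0},
  ],
)

```text
time_s: 6.33
tcp_pos: [-0.3631, 0.3495, 0.6943]
eef_rot: [-179.2, 0.1, -25.1]
contact_force: [-2.0, 1.0, -1.4]
gripper_width: 0.0873
```

```bash
python3 -c "
from h import *
s=r.get_state();print(s['time_s'],s['joints'],s['tcp_pos'],s['eef_rot'])
p,d=r.capture('wrist');cv2.imwrite('pics/w0.png',p)"
```

```text
6.3333 [ 159.09808701    8.94521579   45.58085091    0.97761323 -126.5840338
  -93.60794596] [-0.36312288  0.34950226  0.69434487] [-1.79220583e+02  1.04844155e-01 -2.50921670e+01]
```

View pics/w0.png

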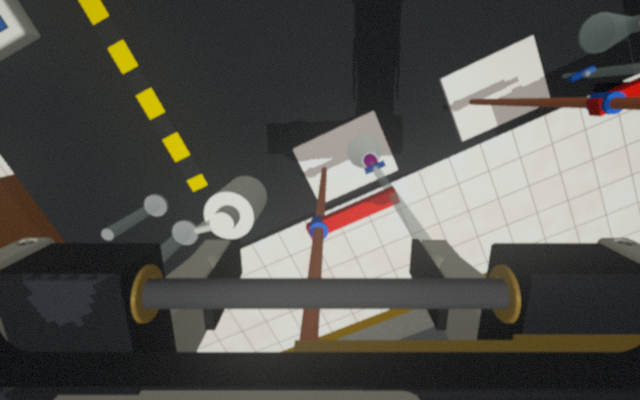

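The wrist view shows two retort stands with rods and clamps, at about (320,230) and (600,100), near the bench edge behind-left. I need their heights before pushing further.

```bash
python3 - <<'E'
from h import *
p,d=r.capture('wrist')
W=cloud('wrist',d); m=(d>0.02); m[235:]=False
print(r.get_calibration('wrist')['origin'])
for lo in (.1,.2,.3,.4,.5,.6):
    k=m&(W[...,2]>lo)&(W[...,2]<lo+.1)
    if k.any(): print(lo,k.sum(),W[k].min(0).round(2),W[k].max(0).round(2))
for uv in ((318,228),(311,320),(323,175),(371,160),(605,102),(480,101),(222,220)): print(uv,W[uv[1],uv[0]].round(3))
E
```

```text
[-0.28948938  0.31324076  0.85451133]
0.1 2882 [-0.53 -0.3   0.1 ] [-0.33  0.85  0.2 ]
0.2 1538 [-0.45 -0.12  0.2 ] [-0.33  0.86  0.3 ]
0.3 1012 [-0.45 -0.1   0.3 ] [-0.43  0.4   0.4 ]
0.4 3215 [-0.45 -0.04  0.4 ] [-0.43  0.41  0.5 ]
0.5 367 [-0.44  0.28  0.5 ] [-0.43  0.3   0.57]
(318, 228) [-0.433  0.398  0.438]
(311, 320) [-0.432  0.396  0.634]
(323, 175) [-0.434  0.399  0.109]
(371, 160) [-0.436  0.288  0.167]
(605, 102) [-0.433  0.019  0.436]
(480, 101) [-0.436  0.014  0.075]
(222, 220) [-0.411  0.614  0.214]
```

Call:
send_rows(
  motion=[
    {"travel": [0.038, 0, -0.017], "spin": 0},
    {"travel": [0.038, 0, -0.017], "spin": 0},
    {"travel": [0.038, 0, -0.017], "spin": 0},
    {"travel": [0.038, 0, -0.017], "spin": 0},
    {"travel": [0.038, 0, -0.017], "spin": 0},
  ],
)

```text
time_s: 6.85
tcp_pos: [-0.1893, 0.269, 0.7758]
eef_rot: [-179.1, -0.8, -25.2]
contact_force: [-0.3, -0.7, 0.0]
gripper_width: 0.0878
```

Call:
send_rows(
  motion=[
    {"travel": [0, 0, -0.03], "spin": 0},
    {"travel": [0, 0, -0.03], "spin": 0},
    {"travel": [-0.02, 0, -0.03], "spin": 0},
    {"travel": [-0.02, 0, -0.03], "spin": 0},
  ],
)

```text
time_s: 7.18
tcp_pos: [-0.1913, 0.2657, 0.8443]
eef_rot: [-177.8, 0.4, -25.7]
contact_force: [-4.9, 1.4, -1.4]
gripper_width: 0.0875
```

```bash
python3 -c "
from h import *
s=r.get_state();print(s['time_s'],s['joints'],s['tcp_pos'],s['eef_rot'])"
```

```text
7.1833 [ 164.67780524    6.77819842   71.28408798    5.16701626 -154.45576674
  -95.75137451] [-0.191279    0.26569031  0.8443332 ] [-177.80371697    0.36240229  -25.73013765]
```

Call:
send_rows(
  motion=[
    {"travel": [-0.0417, 0, 0], "spin": 0},
    {"travel": [-0.0417, 0, 0], "spin": 0},
    {"travel": [-0.0417, 0, -0.02], "spin": 0},
  ],
)

```text
time_s: 7.43
tcp_pos: [-0.2791, 0.3039, 0.8205]
eef_rot: [-176.7, 2.1, -26.0]
contact_force: [0.2, 0.6, 0.4]
gripper_width: 0.0877
```

```bash
python3 -c "
from h import *
s=r.get_state();print(s['time_s'],s['joints'],s['tcp_pos'],s['eef_rot'])"
```

```text
7.4333 [ 163.85973647   12.12400112   71.55219471    6.78648464 -147.73474794
  -94.14674748] [-0.27911614  0.30387324  0.82050871] [-176.69620547    2.11046187  -26.02007733]
```

Call:
send_rows(
  motion=[
    {"travel": [0.015, -0.039, 0], "spin": 0},
    {"travel": [-0.02, 0, -0.041], "spin": 0},
    {"travel": [-0.02, 0, -0.041], "spin": 0},
    {"travel": [-0.02, 0, -0.041], "spin": 0},
    {"travel": [-0.02, 0, -0.041], "spin": 0},
  ],
)

```text
time_s: 7.85
tcp_pos: [-0.2747, 0.3184, 0.8345]
eef_rot: [-173.3, 5.0, -26.8]
contact_force: [-0.1, -0.7, -0.6]
gripper_width: 0.0878
```

```bash
python3 -c "
from h import *
s=r.get_state();print(s['time_s'],s['joints'],s['tcp_pos'],s['eef_rot'])"
```

```text
7.85 [ 165.0234311    12.19802627   71.62904661   13.38183708 -145.18027506
  -90.80291219] [-0.27470303  0.31835489  0.83454074] [-173.28447972    4.99669768  -26.77045065]
```

Call:
send_rows(
  motion=[
    {"travel": [-0.03, 0.03, -0.03], "spin": 0},
    {"travel": [-0.03, 0.03, -0.03], "spin": 0},
  ],
)

```text
time_s: 8.02
tcp_pos: [-0.3209, 0.2793, 0.8394]
eef_rot: [-172.3, 6.8, -27.2]
contact_force: [-0.5, 0.1, -0.6]
gripper_width: 0.0878
```

```bash
cat > st.py <<'E'
from h import *
s=r.get_state(); a=R.from_euler('xyz',s['eef_rot'],degrees=True).as_matrix()
print(round(s['time_s'],2),'J',s['joints'].round(2),'P',s['tcp_pos'].round(4),'E',s['eef_rot'].round(2))
z=a[:,2]; print('tilt',np.degrees(np.arccos(-z[2])).round(2),'az',np.degrees(np.arctan2(z[1],z[0])).round(1),'ax\n',a.round(3))
E
python3 st.py
```

```text
8.02 J [ 174.46   12.66   71.63   16.67 -144.32  -98.15] P [-0.3209  0.2793  0.8394] E [-172.34    6.82  -27.19]
tilt 10.25 az 104.3 ax
 [[ 0.883 -0.467 -0.044]
 [-0.454 -0.874  0.172]
 [-0.119 -0.132 -0.984]]
```

```bash
cat > fk.py <<'E'
import numpy as np
from scipy.spatial.transform import Rotation as R
from scipy.optimize import least_squares
e=lambda a,t:R.from_euler(a,t,degrees=True).as_matrix()
V=lambda *a:np.array(a)
M0=e('y',-90)@np.array(e('z',-90)@e('x',180))   # tool frame, forearm frame, q6=0 (tool z along +x after undoing Ry(90))
LO=V(-176.03,-82.01,-58.28,-173.87,-174.79,-173.66);HI=V(176.03,121.73,71.71,95.51,-.11,173.66)
def fk(q,k):
    h,sx,sy,L1,a,L2,s4,wy,wx,t=k
    A=e('z',q[0]);p=A@V(sx,sy,h);A=A@e('y',q[1]);p=p+A@V(0,0,L1);A=A@e('y',-q[2]);p=p+A@V(L2,0,a)
    A=A@e('x',S4*q[3]);p=p+A@V(0,wy,0);A=A@e('y',-q[4]);p=p+A@V(t,0,wx);A=A@M0@e('z',-q[5]);return p,A
S4=1
D=[([92.596,20.546,.682,0,-70.136,-16.507],[.16227,.65518,.22655],[179.9985,.0024,-13.913]),
([1.47977142,-6.38121793,-30.98545839,-0.11111874,-64.81549784,63.92835447],[0.36313419,-0.18181922,0.22529453],[-179.65423724,-0.47677442,-24.6400884]),
([92.52004716,-3.88053075,21.19615871,0.5291943,-114.08943886,-27.66097217],[0.17786519,0.39314495,0.61914171],[-178.902245,.0341903882,-25.3607581]),
([159.09808701,8.94521579,45.58085091,0.97761323,-126.5840338,-93.60794596],[-0.36312288,0.34950226,0.69434487],[-179.220583,.104844155,-25.0921670]),
([164.67780524,6.77819842,71.28408798,5.16701626,-154.45576674,-95.75137451],[-0.191279,0.26569031,0.8443332],[-177.80371697,0.36240229,-25.73013765]),
([163.85973647,12.12400112,71.55219471,6.78648464,-147.73474794,-94.14674748],[-0.27911614,0.30387324,0.82050871],[-176.69620547,2.11046187,-26.02007733]),
([165.0234311,12.19802627,71.62904661,13.38183708,-145.18027506,-90.80291219],[-0.27470303,0.31835489,0.83454074],[-173.28447972,4.99669768,-26.77045065]),
([174.46,12.66,71.63,16.67,-144.32,-98.15],[-.3209,.2793,.8394],[-172.34,6.82,-27.19])]
def res(k):
    o=[]
    for q,p,r in D:
        P,A=fk(q,k);o+=list(P-p)
    return np.array(o)
def rot():
    return [np.degrees((R.from_matrix(fk(q,np.zeros(10))[1].T@e('xyz',r))).magnitude()).round(2) for q,p,r in D]
if __name__=='__main__':
    for S4 in (1,-1):
        f=least_squares(lambda k:np.r_[res(k),1e-4*k],[.3,0,0,.6,0,.45,0,-.19,0,.4])
        print(S4,f.x.round(4),(np.abs(res(f.x)).max()*1e3).round(2),rot())
E
python3 fk.py
```

```text
1 [-0.0788  0.2315 -0.4149  0.6048 -0.009   0.4679  0.      0.2204 -0.2324
  0.0925] 13.14 [np.float64(0.0), np.float64(0.22), np.float64(1.06), np.float64(1.96), np.float64(10.33), np.float64(13.57), np.float64(26.76), np.float64(33.33)]
-1 [ 1.990e-01  0.000e+00  2.000e-04  6.016e-01 -0.000e+00  4.636e-01
 -0.000e+00 -1.919e-01 -0.000e+00  3.782e-01] 0.01 [np.float64(0.0), np.float64(0.0), np.float64(0.0), np.float64(0.0), np.float64(0.0), np.float64(0.0), np.float64(0.0), np.float64(0.01)]
```

```bash
cat > sim.py <<'E'
import fk; from fk import *
fk.S4=-1; K=V(.199,0,.0002,.6016,0,.4636,0,-.1919,0,.3782)
def solve(q,P,A,w):
    def f(x):
        p,B=fk.fk(x,K); return np.r_[(p-P),w*R.from_matrix(A.T@B).as_rotvec()]
    return least_squares(f,np.clip(q,LO+.01,HI-.01),bounds=(LO,HI),x_scale=50,xtol=1e-6,ftol=1e-6).x
def row(q,tr,sp=0,w=.3):
    p,A=fk.fk(q,K); tr=np.array(tr,float);n=np.linalg.norm(tr); tr=tr*min(1,.0417/max(n,1e-9))
    return solve(q,p+A@tr,A@e('z',sp),w)
def tv(q):
    z=fk.fk(q,K)[1][:,2]; t=np.degrees(np.arccos(-z[2])); return t,np.degrees(np.arctan2(z[1],z[0]))
E
python3 - <<'E'
from sim import *
for w in (.05,.1,.2,.3,.5,1):
    q=V(*D[6][0]); 
    for _ in range(2): q=row(q,(-.03,.03,-.03),w=w)
    q2=V(*D[5][0])
    for t in [(.015,-.039,0)]+[(-.02,0,-.041)]*4: q2=row(q2,t,w=w)
    print(w,q.round(1),np.round(tv(q),1),fk.fk(q,K)[0].round(3),'|',q2.round(1),np.round(tv(q2),1),fk.fk(q2,K)[0].round(3))
E
```

```text
Traceback (most recent call last):
  File "sim.py", line 8, in row
    p,A=fk.fk(q,K); tr=np.array(tr,float);n=np.linalg.norm(tr); tr=tr*min(1,.0417/max(n,1e-9))
        ^^^^^
AttributeError: 'function' object has no attribute 'fk'
```

```bash
sed -i 's/^import fk; from fk import \*/from fk import *\nimport fk as F/; s/fk\.fk(/F.fk(/g; s/^fk\.S4/F.S4/' sim.py
python3 - <<'E'
from sim import *
for w in (.02,.05,.1,.2,.3,.5,1):
    q=V(*D[6][0]); 
    for _ in range(2): q=row(q,(-.03,.03,-.03),w=w)
    q2=V(*D[5][0])
    for t in [(.015,-.039,0)]+[(-.02,0,-.041)]*4: q2=row(q2,t,w=w)
    print(w,q.round(1),np.round(tv(q),1),F.fk(q,K)[0].round(3),'|',q2.round(1),np.round(tv(q2),1),F.fk(q2,K)[0].round(3))
E
```

```text
0.02 [ 176.     8.6   71.7   17.6 -134.7  -97.1] [ 20.9 139. ] [-0.337  0.288  0.88 ] | [ 176.     0.8   71.7   21.9 -121.3  -88.3] [ 41.5 147.2] [-0.29   0.319  0.979]
0.05 [ 176.     9.1   71.7   18.2 -135.4  -96.8] [ 20.2 136.5] [-0.336  0.289  0.877] | [ 176.     1.6   71.7   23.  -122.4  -87.9] [ 39.8 145. ] [-0.29   0.322  0.971]
0.1 [ 176.    10.4   71.7   19.7 -137.2  -96. ] [ 18.1 128.4] [-0.334  0.291  0.869] | [ 176.     4.4   71.7   26.8 -126.   -86.6] [ 34.8 136.3] [-0.29   0.33   0.949]
0.2 [ 176.    12.3   71.7   21.1 -140.6  -95.4] [ 14.9 113.1] [-0.33   0.289  0.856] | [ 176.     9.6   71.7   31.7 -134.2  -85.5] [ 25.7 115.5] [-0.286  0.326  0.908]
0.3 [ 176.    12.8   71.7   20.2 -142.4  -96.2] [ 13. 107.] [-0.328  0.283  0.848] | [ 174.1   10.8   71.7   26.8 -139.4  -87.8] [ 18.9 109.5] [-0.284  0.313  0.88 ]
0.5 [ 174.7   13.    71.7   17.1 -144.1  -97.4] [ 10.5 103.6] [-0.325  0.28   0.839] | [ 168.    11.4   71.7   16.1 -144.2  -90.5] [ 10.6 106.1] [-0.277  0.31   0.846]
1 [ 173.7   13.1   71.7   15.  -145.   -98.1] [  9. 101.] [-0.324  0.278  0.833] | [ 164.3   11.9   71.7    9.4 -146.9  -92.4] [  5.7 101.1] [-0.274  0.308  0.828]
```

```bash
cat > srch.py <<'E'
from sim import *
from multiprocessing import Pool
W=.55
q0=V(174.46,12.66,71.63,16.67,-144.32,-98.15); A0=F.fk(q0,K)[1]
def tvec(q):
    t,a=tv(q); return t*V(np.cos(np.radians(a)),np.sin(np.radians(a)))
def one(s):
    g=np.random.default_rng(s)
    q1=g.uniform(-170,170); d=g.uniform(5,70)   # arm plane, elevation lean
    q=V(q1,d,71.5,0,-(90-d+71.5),0); q[5]=(-27-q1+90+180)%360-180
    if q[4]<-174 or abs(q[5])>165: return None
    p=F.fk(q,K)[0]; q=solve(q,p,A0,.05)
    if tv(q)[0]>11.5: return None
    b=tvec(q); pu=g.normal(size=3); pu[2]=-abs(pu[2]); pu*=.0417/np.linalg.norm(pu); qs=q.copy()
    for _ in range(3): q=row(q,pu,w=W)
    dv=tvec(q)-b; return s,dv@V(-.982,-.19)/3,abs(dv@V(.19,-.982))/3,pu.round(3),qs.round(0),F.fk(qs,K)[0].round(2),F.fk(q,K)[0].round(2)
if __name__=='__main__':
    with Pool() as P: o=[x for x in P.map(one,range(1500)) if x]
    o.sort(key=lambda x:-(x[1]-1.0*x[2]))
    for x in o[:14]: print(*x)
E
OMP_NUM_THREADS=1 timeout 200 python3 srch.py; nproc
```

```text
1275 1.8574720025185643 0.16819497401137742 [-0.018  0.022 -0.031] [-137.   46.   72.   11. -119. -155.] [-0.77 -0.37  0.47] [-0.77 -0.38  0.51]
995 1.7567344627549895 0.17464659569640248 [-0.03   0.014 -0.026] [-134.   45.   72.   11. -121. -158.] [-0.73 -0.4   0.5 ] [-0.76 -0.37  0.53]
1099 1.746715416093359 0.1807495046967259 [-0.029  0.016 -0.026] [-146.   41.   66.   11. -119. -147.] [-0.78 -0.22  0.52] [-0.81 -0.22  0.54]
244 1.584979132739682 0.02210960148685187 [-0.034  0.01  -0.022] [-134.   37.   72.   11. -129. -157.] [-0.66 -0.32  0.6 ] [-0.7  -0.28  0.61]
1203 1.5664039789618975 0.003564427487833012 [-0.004  0.032 -0.026] [-145.   45.   68.   11. -116. -148.] [-0.81 -0.26  0.47] [-0.81 -0.32  0.49]
575 1.6564749500380722 0.09557120037771989 [-0.025  0.011 -0.031] [-136.   34.   70.   12. -130. -155.] [-0.64 -0.28  0.63] [-0.66 -0.26  0.65]
364 1.4157508016104208 0.035197696508046404 [-0.003  0.04  -0.012] [-147.   50.   68.   10. -110. -147.] [-0.87 -0.26  0.38] [-0.88 -0.34  0.37]
1347 1.373998548877948 0.00541155385783085 [-0.027 -0.006 -0.031] [-137.   43.   72.   11.
[... 211 characters left out ...]
877556 0.2410775977234797 [-0.013  0.026 -0.03 ] [-156.   47.   62.   11. -106. -139.] [-0.9  -0.12  0.39] [-0.91 -0.17  0.43]
633 1.4101439083509903 0.15457766702757805 [-0.039  0.002 -0.014] [-138.   58.   72.   10. -108. -157.] [-0.86 -0.43  0.29] [-0.91 -0.37  0.32]
549 1.301925517846043 0.04737069378185221 [-0.012 -0.005 -0.04 ] [-141.   43.   70.   11. -121. -152.] [-0.76 -0.3   0.51] [-0.73 -0.27  0.59]
836 1.2727784768446708 0.025970764978205583 [-0.015 -0.008 -0.038] [-136.   42.   72.   11. -124. -156.] [-0.72 -0.35  0.53] [-0.7 -0.3  0.6]
524 1.5239360895995269 0.2920753526228507 [ 0.     0.037 -0.019] [-131.   41.   72.   11. -125. -160.] [-0.67 -0.39  0.55] [-0.67 -0.46  0.54]
4
```

```bash
cat > srch2.py <<'E'
from srch import *
def one(s):
    g=np.random.default_rng(s+9000)
    q1=g.uniform(-80,175); q2=g.uniform(-60,75); q3=71.5 if g.random()<.5 else g.uniform(-57,71)
    q5=-(90-q2+q3)
    if q5<-174.7: q3=84.6+q2; q5=-174.6
    if q5>-1 or q3<-58: return None
    q=V(q1,q2,q3,5,q5,0); q[5]=(-27-q1+90+180)%360-180
    if abs(q[5])>165: return None
    p=F.fk(q,K)[0]
    if p[2]<.3 or p[2]>1 or (np.hypot(*p[:2])<.3 and p[2]<.5): return None
    q=solve(q,p,A0,.05)
    if np.linalg.norm(tvec(q)-tvec(q0))>1.5: return None
    b=tvec(q); pu=g.normal(size=3); pu*=.0417/np.linalg.norm(pu); qs=q.copy()
    for _ in range(3): q=row(q,pu,w=W)
    if np.abs(q-qs)[3:].max()>40: return None
    dv=tvec(q)-b; return s,dv@V(-.982,-.19)/3,abs(dv@V(.19,-.982))/3,pu.round(3),qs.round(0),q.round(0),F.fk(qs,K)[0].round(2),F.fk(q,K)[0].round(2)
if __name__=='__main__':
    with Pool() as P: o=[x for x in P.map(one,range(5000)) if x]
    o.sort(key=lambda x:-(x[1]-.7*x[2])); print(len(o))
    for x in o[:14]: print(*x)
E
OMP_NUM_THREADS=1 timeout 300 python3 srch2.py
```

```text
1626
179 1.8959600292789602 0.05068369141379426 [-0.041  0.01  -0.002] [ 107.  -10.   69.    1. -160.  -43.] [ 108.  -10.   72.  -14. -160.  -59.] [0.18 0.09 0.88] [0.12 0.13 0.87]
2391 1.9446449870670905 0.48756803850507247 [-0.038  0.007 -0.017] [ -77.  -23.   51.   10. -175.  149.] [ -58.  -24.   52.   43. -175.  163.] [-0.24  0.16  0.84] [-0.31  0.19  0.86]
2726 1.783854402801194 0.6421198466598667 [-0.012  0.039 -0.008] [ 141.  -39.    1.    7. -122.  -74.] [ 116.  -35.    9.   -4. -124.  -56.] [0.14 0.18 0.61] [0.12 0.13 0.63]
123 1.3488654812261431 0.059071134676235065 [-0.041  0.001 -0.004] [ 116.  -24.   45.    4. -149.  -50.] [ 109.  -15.   57.   -7. -151.  -52.] [0.2  0.07 0.81] [0.14 0.13 0.84]
4162 1.2877352750603686 0.04849962191385618 [-0.023  0.022 -0.027] [ 175.   49.   54.   10.  -92. -112.] [ 176.   54.   72.    9. -101. -111.] [-0.91  0.33  0.3 ] [-0.94  0.31  0.35]
4388 1.4208506067474218 0.3088458536704237 [-0.019  0.037  0.001] [ 127.  -43.   -0.    5. -123.  -62.] [  80.  -38.    3.  -10. -122.  -23.] [0.19 0.11 0.59] [0.14 0.04 0.58]
687 1.4512396322264385 0.
[... 701 characters left out ...]
5930209562 0.7305493435452676 [-0.027  0.028  0.014] [ 106.   -8.   67.    1. -155.  -43.] [ 129.  -17.   52.   -2. -149.  -68.] [0.16 0.16 0.87] [0.1  0.17 0.83]
313 1.1072771399182517 0.10185284086746728 [-0.021 -0.007 -0.036] [ -80.  -50.   24.    9. -175.  152.] [ -75.  -42.   34.   38. -175.  174.] [-0.27  0.4   0.67] [-0.29  0.4   0.75]
1486 1.1114229127634199 0.1280940443759835 [-0.019 -0.015 -0.034] [ -73.  -37.   37.    9. -175.  144.] [ -69.  -30.   46.   43. -175.  174.] [-0.29  0.27  0.76] [-0.29  0.3   0.83]
16 1.2141952851254643 0.2817010821787845 [-0.041  0.004 -0.008] [ 101.   -9.   71.   -3. -159.  -41.] [ 134.   -8.   72.    4. -160.  -68.] [0.17 0.11 0.88] [0.11 0.18 0.88]
```

```bash
cat > s3.py <<'E'
from srch import *
T=18.5*V(np.cos(np.radians(156.5)),np.sin(np.radians(156.5)))
def run(a):
    ph,ps,st=a; p=V(.26*np.cos(np.radians(ph)),.26*np.sin(np.radians(ph)),.6)
    q1=ph+np.degrees(np.arcsin(.192/.26)); q=V(q1,-30,5,5,-120,0); q[5]=(-27-q1+90+180)%360-180
    q=solve(q,p,A0,.3)
    if np.linalg.norm(F.fk(q,K)[0]-p)>.005: return (99,a,0,q.round(0))
    best=(99,)
    for i in range(18):
        A=F.fk(q,K)[1]; qn=row(q,A.T@(st*V(np.cos(np.radians(ps)),np.sin(np.radians(ps)),0)),w=W)
        sp=np.abs(qn-q).max(); q=qn
        e_=np.linalg.norm(tvec(q)-T)
        if e_<best[0]: best=(e_,a,i+1,q.round(0),F.fk(q,K)[0].round(2),np.round(tv(q),1),round(sp))
    return best
if __name__=='__main__':
    with Pool() as P: o=P.map(run,[(ph,ps,.03) for ph in range(-60,121,15) for ps in range(130,261,13)])
    o.sort(key=lambda x:x[0])
    for x in o[:10]: print(*x)
E
OMP_NUM_THREADS=1 timeout 400 python3 s3.py
```

```text
0.7413415166438921 (30, 195, 0.03) 12 [  95.  -37.    8.  -20. -125.  -44.] [0.07 0.07 0.6 ] [ 18.6 158.8] 2
2.747526006501664 (45, 221, 0.03) 18 [  50.  -49.   16.  -38. -152.  -21.] [-0.07 -0.15  0.6 ] [ 16.8 149.4] 7
3.1593458720686654 (0, 156, 0.03) 18 [ 156.  -31.    1.    1. -107.  -92.] [-0.09  0.25  0.6 ] [ 15.5 152.9] 2
3.681871066651308 (-15, 143, 0.03) 18 [ 143.  -32.    1.   -1. -106.  -80.] [-0.03  0.26  0.6 ] [ 16.9 145.7] 2
4.365519212239054 (15, 182, 0.03) 11 [  73.  -37.    9.  -22. -127.  -24.] [0.08 0.03 0.6 ] [ 18.8 143.1] 4
4.709445281978886 (60, 234, 0.03) 17 [  56.  -40.   11.  -28. -145.  -16.] [ 0.02 -0.09  0.6 ] [ 17.4 171.2] 7
5.06711688690311 (15, 169, 0.03) 13 [ 154.  -37.    2.   -1. -115.  -91.] [0.   0.21 0.6 ] [ 13.5 158.1] 9
5.704483021150556 (-30, 130, 0.03) 18 [ 130.  -32.    2.   -3. -106.  -68.] [0.01 0.26 0.6 ] [ 17.7 138.5] 2
6.265834392412552 (45, 208, 0.03) 10 [ 128.  -37.    6.  -10. -122.  -71.] [0.06 0.14 0.6 ] [ 13.2 168.6] 2
6.6657727837724 (30, 208, 0.03) 11 [  45.  -38.   10.  -24. -135.    1.] [ 0.05 -0.05  0.6 ] [ 16.5 135.5] 8
```

Call:
send_rows(
  motion=[
    {"travel": [0.0282, -0.0203, 0.0146], "spin": 0},
    {"travel": [0.0282, -0.0203, 0.0146], "spin": 0},
    {"travel": [0.0282, -0.0203, 0.0146], "spin": 0},
    {"travel": [0.0282, -0.0203, 0.0146], "spin": 0},
  ],
)

```text
time_s: 8.35
tcp_pos: [-0.2144, 0.3065, 0.7757]
eef_rot: [-172.0, 5.9, -26.3]
contact_force: [0.7, -0.2, 1.3]
gripper_width: 0.0877
```

Call:
send_rows(
  motion=[
    {"travel": [0.0282, -0.0203, 0.0146], "spin": 0},
    {"travel": [0.0282, -0.0203, 0.0146], "spin": 0},
    {"travel": [0.0282, -0.0203, 0.0146], "spin": 0},
    {"travel": [0.0282, -0.0203, 0.0146], "spin": 0},
  ],
)

```text
time_s: 8.68
tcp_pos: [-0.0656, 0.335, 0.7163]
eef_rot: [-171.9, 6.5, -26.1]
contact_force: [0.1, 1.7, 1.3]
gripper_width: 0.0875
```

Call:
send_rows(
  motion=[
    {"travel": [0.0342, -0.0031, 0.009], "spin": 0},
    {"travel": [0.0342, -0.0031, 0.009], "spin": 0},
    {"travel": [0.0342, -0.0031, 0.009], "spin": 0},
    {"travel": [0.0342, -0.0031, 0.009], "spin": 0},
  ],
)

```text
time_s: 9.02
tcp_pos: [0.072, 0.2855, 0.6651]
eef_rot: [-171.6, 7.0, -26.3]
contact_force: [1.7, 1.1, 0.3]
gripper_width: 0.0879
```

Call:
send_rows(
  motion=[
    {"travel": [0.0342, -0.0031, 0.009], "spin": 0},
    {"travel": [0.0342, -0.0031, 0.009], "spin": 0},
    {"travel": [0.0342, -0.0031, 0.009], "spin": 0},
    {"travel": [0.0342, -0.0031, 0.009], "spin": 0},
  ],
)

```text
time_s: 9.35
tcp_pos: [0.1725, 0.2452, 0.629]
eef_rot: [-170.9, 7.4, -26.3]
contact_force: [-0.5, 1.2, 0.1]
gripper_width: 0.0878
```

```bash
cat > go.py <<'E'
import sys
from h import *
s=r.get_state(); A=R.from_euler('xyz',s['eef_rot'],degrees=True).as_matrix()
exec(open('st.py').read().split('\n',1)[1])
if len(sys.argv)>3:
    d=np.array([float(v) for v in sys.argv[1:4]])-s['tcp_pos']; n=int(np.ceil(np.linalg.norm(d)/.039))
    print('d',d.round(4),'rows',n,'each',(A.T@d/n).round(4))
E
python3 go.py .225 .13 .60
```

```text
9.35 J [  90.84  -22.19   10.5    -2.52 -111.19  -28.86] P [0.1725 0.2452 0.629 ] E [-170.89    7.4   -26.29]
tilt 11.72 az 102.5 ax
 [[ 0.889 -0.456 -0.044]
 [-0.439 -0.876  0.198]
 [-0.129 -0.157 -0.979]]
d [ 0.0525 -0.1152 -0.029 ] rows 4 each [0.0252 0.0204 0.0008]
```

Call:
send_rows(
  motion=[
    {"travel": [0.0252, 0.0204, 0.0008], "spin": 0},
    {"travel": [0.0252, 0.0204, 0.0008], "spin": 0},
    {"travel": [0.0252, 0.0204, 0.0008], "spin": 0},
    {"travel": [0.0252, 0.0204, 0.0008], "spin": 0},
    {"travel": [0, 0, 0], "spin": 0},
  ],
)

```text
time_s: 9.77
tcp_pos: [0.2258, 0.1196, 0.5999]
eef_rot: [-170.4, 7.3, -27.2]
contact_force: [-0.5, 0.4, 0.5]
gripper_width: 0.0875
```

```bash
python3 go.py; cat > s4.py <<'E'
import sys
from srch import *
from h import r
T=18.5*V(np.cos(np.radians(156.5)),np.sin(np.radians(156.5)))
def run(a):
    q,ps,st=a; best=(99,)
    for i in range(16):
        A=F.fk(q,K)[1]; t=A.T@(st*V(np.cos(np.radians(ps)),np.sin(np.radians(ps)),0))
        if i==0: t0=t.round(4)
        qn=row(q,t,w=W); sp=np.abs(qn-q).max(); q=qn
        e_=np.linalg.norm(tvec(q)-T)
        if e_<best[0]: best=(e_.round(2),ps,i+1,t0,q.round(0),F.fk(q,K)[0].round(2),np.round(tv(q),1),round(sp))
    return best
if __name__=='__main__':
    q=r.get_state()['joints']
    with Pool() as P: o=P.map(run,[(q,ps,.03) for ps in range(int(sys.argv[1]),int(sys.argv[2]),3)])
    o.sort(key=lambda x:x[0])
    for x in o[:5]: print(*x)
E
OMP_NUM_THREADS=1 python3 s4.py 150 260
```

```text
9.77 J [  61.48  -25.04    7.36   -8.02 -112.71   -3.  ] P [0.2258 0.1196 0.5999] E [-170.42    7.27  -27.18]
tilt 12.01 az 99.7 ax
 [[ 0.882 -0.469 -0.035]
 [-0.453 -0.868  0.205]
 [-0.127 -0.165 -0.978]]
0.64 186 12 [-0.0249  0.0167  0.0004] [ 116.  -37.    5.  -13. -118.  -60.] [0.06 0.14 0.6 ] [ 17.9 156.7] 3
1.92 189 12 [-0.024   0.018   0.0001] [  95.  -37.    7.  -20. -122.  -43.] [0.07 0.09 0.6 ] [ 19.7 152. ] 2
2.93 183 12 [-0.0257  0.0154  0.0007] [ 136.  -37.    4.   -7. -116.  -76.] [0.03 0.18 0.6 ] [ 15.6 158.4] 6
4.09 192 11 [-0.0231  0.0192 -0.0003] [  79.  -37.    8.  -22. -125.  -29.] [0.08 0.05 0.6 ] [ 19.4 144.4] 4
4.92 180 12 [-0.0265  0.0141  0.001 ] [ 152.  -37.    2.   -1. -115.  -89.] [0.01 0.21 0.6 ] [ 13.6 156.4] 8
```

Push at az 186, in small batches with replanning.

Call:
send_rows(
  motion=[
    {"travel": [-0.0249, 0.0167, 0.0004], "spin": 0},
    {"travel": [-0.0249, 0.0167, 0.0004], "spin": 0},
    {"travel": [-0.0249, 0.0167, 0.0004], "spin": 0},
    {"travel": [-0.0249, 0.0167, 0.0004], "spin": 0},
  ],
)

```text
time_s: 10.1
tcp_pos: [0.1734, 0.122, 0.6001]
eef_rot: [-170.3, 8.5, -28.2]
contact_force: [-0.4, 1.0, -0.2]
gripper_width: 0.0877
```

```bash
python3 go.py;OMP_NUM_THREADS=1 python3 s4.py 150 240
```

```text
10.1 J [  89.5   -33.88    3.11   -3.2  -114.39  -30.11] P [0.1734 0.122  0.6001] E [-170.29    8.53  -28.25]
tilt 12.89 az 102.7 ax
 [[ 0.871 -0.489 -0.049]
 [-0.468 -0.856  0.218]
 [-0.148 -0.167 -0.975]]
0.65 186 10 [-0.0245  0.0173  0.0008] [ 118.  -37.    5.  -12. -117.  -62.] [0.05 0.15 0.6 ] [ 18.2 154.8] 3
1.72 189 10 [-0.0236  0.0185  0.0004] [ 103.  -37.    6.  -17. -119.  -50.] [0.06 0.11 0.6 ] [ 19.5 152.3] 2
1.75 183 11 [-0.0254  0.016   0.0011] [ 139.  -37.    3.   -6. -114.  -80.] [0.02 0.19 0.6 ] [ 16.9 159.1] 7
3.29 192 10 [-0.0226  0.0197  0.0001] [  87.  -37.    8.  -21. -123.  -38.] [0.07 0.08 0.6 ] [ 20.5 148.8] 3
3.31 180 11 [-0.0261  0.0147  0.0015] [ 153.  -37.    2.   -1. -113.  -91.] [-0.01  0.21  0.6 ] [ 15.2 157.2] 8
```

Call:
send_rows(
  motion=[
    {"travel": [-0.0245, 0.0175, 0.0008], "spin": 0},
    {"travel": [-0.0245, 0.0175, 0.0008], "spin": 0},
    {"travel": [-0.0245, 0.0175, 0.0008], "spin": 0},
    {"travel": [-0.0245, 0.0175, 0.0008], "spin": 0},
    {"travel": [-0.0245, 0.0175, 0.0008], "spin": 0},
  ],
)

```text
time_s: 10.52
tcp_pos: [0.1182, 0.1907, 0.5984]
eef_rot: [-168.8, 17.8, -28.5]
contact_force: [0.2, 0.3, 0.4]
gripper_width: 0.0875
```

```bash
python3 go.py;OMP_NUM_THREADS=1 python3 s4.py 150 250
```

```text
10.52 J [  96.71  -34.19    2.41   -7.99 -106.87  -40.62] P [0.1182 0.1907 0.5984] E [-168.78   17.82  -28.5 ]
tilt 20.96 az 118.5 ax
 [[ 0.837 -0.52  -0.171]
 [-0.454 -0.834  0.314]
 [-0.306 -0.185 -0.934]]
2.66 186 16 [-0.0235  0.0181  0.0041] [ 176.  -27.   -2.    8.  -95. -112.] [-0.25  0.26  0.6 ] [ 20.7 152.3] 2
3.19 189 16 [-0.0227  0.0193  0.0036] [ 176.  -30.   -3.    7.  -96. -112.] [-0.22  0.25  0.6 ] [ 21.7 157.4] 2
3.52 183 16 [-0.0244  0.0169  0.0046] [ 176.  -24.   -2.   10.  -94. -112.] [-0.27  0.27  0.6 ] [ 20.3 147.5] 3
4.83 180 16 [-0.0251  0.0156  0.0051] [ 176.  -23.   -2.   11.  -94. -112.] [-0.28  0.28  0.6 ] [ 20.2 143. ] 3
5.4 192 14 [-0.0217  0.0205  0.0031] [ 176.  -38.   -5.    6. -101. -111.] [-0.13  0.24  0.6 ] [ 23.7 160.8] 7
```

```bash
sed -i "s/^T=18.5/T=19.5/" s4.py; OMP_NUM_THREADS=1 python3 s4.py 205 300
```

```text
8.45 205 6 [-0.017   0.0247  0.0007] [  94.  -37.    5.  -19. -113.  -43.] [0.06 0.14 0.6 ] [ 24.6 138.7] 4
8.91 208 6 [-0.0158  0.0255  0.0001] [  88.  -37.    5.  -21. -115.  -38.] [0.06 0.12 0.6 ] [ 24.7 137.6] 6
9.33 211 6 [-0.0145  0.0263 -0.0005] [  82.  -37.    6.  -22. -116.  -34.] [0.06 0.11 0.6 ] [ 24.8 136.5] 7
9.63 214 5 [-0.0132  0.0269 -0.001 ] [  85.  -37.    5.  -20. -115.  -35.] [0.08 0.12 0.6 ] [ 23.9 133.7] 7
9.92 217 5 [-0.0118  0.0275 -0.0016] [  81.  -37.    6.  -21. -116.  -32.] [0.08 0.11 0.6 ] [ 23.9 132.8] 8
```

```bash
cat > s5.py <<'E'
import sys
from s4 import *
def start(q,ph,rr):
    p,A=F.fk(q,K); c=.3782*A[:2,2]; P=V(c[0]+rr*np.cos(np.radians(ph)),c[1]+rr*np.sin(np.radians(ph)),.6)
    x=q.copy(); 
    for k in range(1,9): x=solve(x,p+(P-p)*k/8,A,.3)
    return x,P
def full(a):
    q,ph,ps=a; x,P=start(q,ph,.25); b=run((x,ps,.03)); return b+(ph,P.round(3),x.round(0))
if __name__=='__main__':
    q=r.get_state()['joints']
    with Pool() as P: o=P.map(full,[(q,ph,ph+180+dd) for ph in range(20,111,15) for dd in (-20,-10,-5,0,5,10,20)])
    o.sort(key=lambda x:x[0])
    for x in o[:9]: print(*x)
E
OMP_NUM_THREADS=1 python3 s5.py
```

```text
0.49 230 11 [-0.0057  0.0292 -0.0039] [ 140.  -37.    2.   -6. -110.  -81.] [-0.   0.2  0.6] [ 20.  156.4] 2 50 [0.096 0.31  0.6  ] [100. -25.   5.  -7. -99. -42.]
0.6 250 12 [ 0.0042  0.0288 -0.0071] [ 126.  -37.    4.  -11. -114.  -70.] [0.03 0.17 0.6 ] [ 19.4 158.3] 6 65 [0.041 0.345 0.6  ] [115. -25.   2.  -1. -96. -56.]
1.18 270 15 [ 0.0136  0.025  -0.0094] [  89.  -37.    8.  -21. -125.  -41.] [0.07 0.06 0.6 ] [ 18.7 153.9] 9 80 [-0.021  0.365  0.6  ] [130. -25.   0.   4. -94. -69.]
1.63 210 12 [-0.0149  0.026  -0.0003] [ 154.  -38.   -0.   -2. -107.  -92.] [-0.04  0.22  0.6 ] [ 21.1 157.8] 5 35 [0.14  0.262 0.6  ] [  84.  -25.    7.  -12. -104.  -29.]
1.86 205 14 [-0.017   0.0247  0.0007] [ 176.  -32.   -2.    6. -104. -112.] [-0.16  0.24  0.6 ] [ 17.7 154.9] 2 35 [0.14  0.262 0.6  ] [  84.  -25.    7.  -12. -104.  -29.]
1.88 190 16 [-0.0224  0.0197  0.0034] [ 176.  -33.   -4.    7.  -99. -111.] [-0.18  0.25  0.6 ] [ 21.4 155.6] 2 20 [0.17  0.204 0.6  ] [  67.  -24.    9.  -17. -109.  -15.]
2.74 225 11 [-0.0081  0.0287 -0.003 ] [ 172.  -38.   -2.    6. -110. -107.] [-0.07  0.24  0.6 ] [ 16.9 153.4] 5 50 [0.096 0.31  0.6  ] [100. -25.   5.  -7. -99. -42.]
2.78 255 12 [ 0.0067  0.0282 -0.0078] [  97.  -37.    7.  -19. -119.  -47.] [0.06 0.11 0.6 ] [ 21.1 150.1] 9 65 [0.041 0.345 0.6  ] [115. -25.   2.  -1. -96. -56.]
3.41 235 10 [-0.0032  0.0294 -0.0048] [ 115.  -37.    4.  -13. -112.  -60.] [0.04 0.16 0.6 ] [ 21.8 149.5] 6 50 [0.096 0.31  0.6  ] [100. -25.   5.  -7. -99. -42.]
```

Call:
send_rows(
  motion=[
    {"travel": [-0.026, -0.022, 0.0129], "spin": 0},
    {"travel": [-0.026, -0.022, 0.0129], "spin": 0},
    {"travel": [-0.026, -0.022, 0.0129], "spin": 0},
    {"travel": [-0.026, -0.022, 0.0129], "spin": 0},
    {"travel": [0, 0, 0], "spin": 0},
  ],
)

```text
time_s: 10.93
tcp_pos: [0.0656, 0.327, 0.6045]
eef_rot: [-167.9, 18.8, -28.2]
contact_force: [-1.1, -0.1, -1.4]
gripper_width: 0.0876
```

Call:
send_rows(
  motion=[
    {"travel": [-0.0008, 0.0295, -0.0056], "spin": 0},
    {"travel": [-0.0008, 0.0295, -0.0056], "spin": 0},
    {"travel": [-0.0008, 0.0295, -0.0056], "spin": 0},
    {"travel": [-0.0008, 0.0295, -0.0056], "spin": 0},
    {"travel": [-0.0008, 0.0295, -0.0056], "spin": 0},
  ],
)

```text
time_s: 11.35
tcp_pos: [0.0216, 0.2939, 0.605]
eef_rot: [-168.9, 22.1, -29.3]
contact_force: [-0.7, -0.4, 0.1]
gripper_width: 0.0875
```

```bash
python3 go.py;OMP_NUM_THREADS=1 python3 s4.py 200 290
```

```text
11.35 J [135.38 -35.33  -3.5    5.1  -97.65 -75.11] P [0.0216 0.2939 0.605 ] E [-168.89   22.15  -29.31]
tilt 24.65 az 123.2 ax
 [[ 0.808 -0.544 -0.228]
 [-0.453 -0.82   0.349]
 [-0.377 -0.178 -0.909]]
0.46 230 11 [-0.0052  0.0293 -0.0036] [ 176.  -35.   -2.    6. -105. -113.] [-0.14  0.24  0.61] [ 19.1 156.9] 1
0.89 233 10 [-0.0037  0.0295 -0.0042] [ 172.  -38.   -2.    5. -106. -108.] [-0.09  0.24  0.61] [ 20.4 156.6] 4
1.1 227 11 [-0.0066  0.0291 -0.003 ] [ 176.  -32.   -2.    7. -103. -113.] [-0.16  0.25  0.61] [ 18.7 154.4] 2
1.45 224 12 [-0.008   0.0288 -0.0023] [ 176.  -29.   -1.    6. -101. -113.] [-0.2   0.25  0.61] [ 18.1 155.2] 2
1.78 221 13 [-0.0094  0.0285 -0.0017] [ 176.  -26.    1.    6. -100. -113.] [-0.24  0.25  0.61] [ 17.7 156. ] 2
```

Call:
send_rows(
  motion=[
    {"travel": [-0.0004, 0.0295, -0.0056], "spin": 0},
    {"travel": [-0.0004, 0.0295, -0.0056], "spin": 0},
    {"travel": [-0.0004, 0.0295, -0.0056], "spin": 0},
  ],
)

```text
time_s: 11.6
tcp_pos: [-0.0201, 0.3117, 0.6095]
eef_rot: [-170.3, 28.9, -30.9]
contact_force: [-0.9, 0.6, -1.0]
gripper_width: 0.0878
```

```bash
python3 go.py;OMP_NUM_THREADS=1 python3 s4.py 200 290
```

```text
11.6 J [138.79 -36.41  -5.28   4.57 -91.09 -80.87] P [-0.0201  0.3117  0.6095] E [-170.35   28.91  -30.89]
tilt 30.35 az 129.7 ax
 [[ 0.751 -0.576 -0.323]
 [-0.449 -0.804  0.389]
 [-0.483 -0.147 -0.863]]
4.14 215 16 [-0.0107  0.028   0.0012] [ 176.  -16.    4.    7.  -87. -115.] [-0.39  0.27  0.61] [ 23.6 157.6] 2
4.15 218 16 [-0.0095  0.0285  0.0005] [ 176.  -18.    3.    6.  -88. -115.] [-0.37  0.26  0.61] [ 23.4 159.9] 2
4.26 221 15 [-0.0082  0.0289 -0.0003] [ 176.  -21.    1.    6.  -90. -115.] [-0.33  0.26  0.61] [ 23.6 159.8] 2
4.37 212 16 [-0.012   0.0274  0.002 ] [ 176.  -14.    4.    8.  -86. -116.] [-0.4   0.27  0.61] [ 23.8 155.2] 2
4.44 224 14 [-0.0068  0.0292 -0.0011] [ 176.  -25.   -1.    7.  -91. -115.] [-0.29  0.26  0.61] [ 23.8 159.3] 2
```

```bash
cat > s6.py <<'E'
import sys
from srch import *
from h import r
q0=r.get_state()['joints']; p0,A0=F.fk(q0,K); yaw=np.degrees(np.arctan2(A0[1,0],A0[0,0])); b0=tvec(q0)
TG=24*V(np.cos(np.radians(156.5)),np.sin(np.radians(156.5))); G=(TG-b0)/np.linalg.norm(TG-b0); N=V(-G[1],G[0])
def one(s):
    g=np.random.default_rng(s)
    q1=g.uniform(-110,110); q2=g.uniform(0,60); q3=71.3; q5=-(90-q2+q3)
    q=V(q1,q2,q3,0,q5,0); q[5]=(yaw-q1+90+180)%360-180
    if abs(q[5])>160 or q5<-174: return None
    z=V(0,0,-1); p=F.fk(q,K)[0]-.3782*z+.3782*A0[:,2]
    q=solve(q,p,A0,.3)
    if np.linalg.norm(tvec(q)-b0)>1.5 or p[2]<.35: return None
    pu=g.normal(size=3); pu*=.0417/np.linalg.norm(pu); qs=q.copy(); b=tvec(q)
    for _ in range(4): q=row(q,pu,w=W)
    dv=tvec(q)-b; return s,dv@G/4,abs(dv@N)/4,pu.round(3),qs.round(0),q.round(0),F.fk(qs,K)[0].round(2),F.fk(q,K)[0].round(2)
if __name__=='__main__':
    print(b0,TG)
    with Pool() as P: o=[x for x in P.map(one,range(1600)) if x]
    o.sort(key=lambda x:-(x[1]-1.0*x[2])); print(len(o))
    for x in o[:10]: print(*x)
E
OMP_NUM_THREADS=1 timeout 300 python3 s6.py
```

```text
[-19.39592776  23.34248059] [-22.00944179   9.56997765]
702
319 1.5836946800482152 0.04675524465532288 [ 0.016  0.015 -0.035] [ -64.   52.   67.    9. -135.  125.] [ -61.   53.   72.   13. -133.  126.] [ 0.11 -0.75  0.4 ] [ 0.14 -0.77  0.42]
545 1.5578152102482241 0.11257170295351535 [ 0.015  0.024 -0.03 ] [ -66.   49.   66.   11. -136.  129.] [ -65.   52.   72.   16. -133.  132.] [ 0.07 -0.74  0.44] [ 0.07 -0.78  0.44]
1556 1.3496695991899048 0.08930361427007467 [ 0.01   0.003 -0.04 ] [ -62.   45.   67.    9. -142.  124.] [ -57.   45.   72.   12. -143.  123.] [ 0.11 -0.69  0.5 ] [ 0.15 -0.67  0.54]
1310 1.4566674683873155 0.20091416749575067 [ 0.026  0.022 -0.024] [ -72.   49.   64.   15. -132.  136.] [ -70.   55.   72.   17. -130.  136.] [-0.03 -0.76  0.43] [ 0.02 -0.81  0.4 ]
665 1.3731710926470122 0.1322077018578638 [-0.003 -0.039 -0.014] [ -48.   14.   69.   -1. -175.  104.] [ -33.    2.   60.  -30. -175.   61.] [ 0.01 -0.3   0.83] [ 0.07 -0.22  0.81]
437 1.247808466552415 0.026388625725357488 [-0.008  0.013 -0.039] [ -56.   47.   69.    4. -142.  115.] [ -56.   44.   72.   11. -144.  121.] [ 0.21 -0.68  0.47] [ 0.17 -0.67  0.54]
1008 1.4206354017024119 0.24845252049400215 [ 0.026  0.019 -0.027] [ -74.   48.   64.   16. -133.  138.] [ -70.   54.   72.   18. -131.  137.] [-0.05 -0.75  0.45] [ 0.01 -0.8   0.42]
1410 1.4411374047850216 0.4028783767813969 [-0.008  0.034 -0.023] [ -75.   51.   64.   16. -129.  139.] [ -79.   55.   72.   23. -127.  148.] [-0.07 -0.78  0.4 ] [-0.14 -0.81  0.42]
1578 1.2840303601793037 0.24607253860091613 [-0.002  0.009 -0.041] [ -52.   49.   71.    1. -142.  109.] [ -51.   45.   72.    6. -143.  112.] [ 0.28 -0.66  0.45] [ 0.25 -0.65  0.51]
881 1.0468900803389936 0.046175457945805104 [-0.013  0.026 -0.03 ] [ -51.   46.   71.    0. -146.  108.] [ -56.   44.   72.   10. -145.  120.] [ 0.26 -0.63  0.5 ] [ 0.17 -0.66  0.54]
```

Call:
send_rows(
  motion=[
    {"travel": [0.0301, -0.022, -0.0146], "spin": 0},
    {"travel": [0.0301, -0.022, -0.0146], "spin": 0},
    {"travel": [0.0301, -0.022, -0.0146], "spin": 0},
    {"travel": [0.0301, -0.022, -0.0146], "spin": 0},
  ],
)

```text
time_s: 11.93
tcp_pos: [0.0303, 0.3005, 0.6074]
eef_rot: [-171.1, 27.3, -30.7]
contact_force: [0.3, -0.3, 0.1]
gripper_width: 0.0874
```

Call:
send_rows(
  motion=[
    {"travel": [0.0301, -0.022, -0.0146], "spin": 0},
    {"travel": [0.0301, -0.022, -0.0146], "spin": 0},
    {"travel": [0.0301, -0.022, -0.0146], "spin": 0},
    {"travel": [0.0301, -0.022, -0.0146], "spin": 0},
  ],
)

```text
time_s: 12.27
tcp_pos: [0.1121, 0.2952, 0.6126]
eef_rot: [-171.1, 26.8, -31.0]
contact_force: [-1.0, 1.0, 0.0]
gripper_width: 0.0877
```

Call:
send_rows(
  motion=[
    {"travel": [0.0286, 0.0175, -0.0164], "spin": 0},
    {"travel": [0.0286, 0.0175, -0.0164], "spin": 0},
    {"travel": [0.0286, 0.0175, -0.0164], "spin": 0},
    {"travel": [0.0286, 0.0175, -0.0164], "spin": 0},
    {"travel": [0.0286, 0.0175, -0.0164], "spin": 0},
  ],
)

```text
time_s: 12.68
tcp_pos: [0.1864, 0.1481, 0.6091]
eef_rot: [-171.1, 26.6, -31.1]
contact_force: [1.6, 0.0, 0.6]
gripper_width: 0.0877
```

Call:
send_rows(
  motion=[
    {"travel": [0.0286, 0.0175, -0.0164], "spin": 0},
    {"travel": [0.0286, 0.0175, -0.0164], "spin": 0},
    {"travel": [0.0286, 0.0175, -0.0164], "spin": 0},
    {"travel": [0.0286, 0.0175, -0.0164], "spin": 0},
  ],
)

```text
time_s: 13.02
tcp_pos: [0.248, 0.0087, 0.6094]
eef_rot: [-170.4, 26.2, -31.0]
contact_force: [2.1, 0.5, 0.2]
gripper_width: 0.0875
```

```bash
python3 go.py .4 -.4 .55
```

```text
13.02 J [   5.37  -10.18   20.99  -32.01 -132.35   31.83] P [0.248  0.0087 0.6094] E [-170.44   26.19  -31.  ]
tilt 27.76 az 128.1 ax
 [[ 0.769 -0.571 -0.288]
 [-0.462 -0.808  0.366]
 [-0.441 -0.149 -0.885]]
d [ 0.152  -0.4087 -0.0594] rows 12 each [ 0.0277  0.021  -0.0117]
```

Call:
send_rows(
  motion=[
    {"travel": [0.0176, 0.0359, -0.0062], "spin": 0},
    {"travel": [0.0176, 0.0359, -0.0062], "spin": 0},
    {"travel": [0.0176, 0.0359, -0.0062], "spin": 0},
    {"travel": [0.0176, 0.0359, -0.0062], "spin": 0},
    {"travel": [0.0176, 0.0359, -0.0062], "spin": 0},
  ],
)

```text
time_s: 13.43
tcp_pos: [0.2177, -0.1935, 0.5726]
eef_rot: [-170.4, 25.9, -31.2]
contact_force: [2.5, -0.6, 0.8]
gripper_width: 0.0877
```

Call:
send_rows(
  motion=[
    {"travel": [0.0176, 0.0359, -0.0062], "spin": 0},
    {"travel": [0.0176, 0.0359, -0.0062], "spin": 0},
    {"travel": [0.0176, 0.0359, -0.0062], "spin": 0},
    {"travel": [0.0176, 0.0359, -0.0062], "spin": 0},
    {"travel": [0.0176, 0.0359, -0.0062], "spin": 0},
  ],
)

```text
time_s: 13.85
tcp_pos: [0.1831, -0.3957, 0.5369]
eef_rot: [-170.6, 25.4, -31.5]
contact_force: [2.0, 0.2, -0.2]
gripper_width: 0.0877
```

Call:
send_rows(
  motion=[
    {"travel": [0.0176, 0.0359, -0.0062], "spin": 0},
    {"travel": [0.0176, 0.0359, -0.0062], "spin": 0},
    {"travel": [0.0176, 0.0359, -0.0062], "spin": 0},
    {"travel": [0.0176, 0.0359, -0.0062], "spin": 0},
  ],
)

```text
time_s: 14.18
tcp_pos: [0.1569, -0.5577, 0.5094]
eef_rot: [-170.9, 25.2, -31.7]
contact_force: [1.9, -0.4, 0.8]
gripper_width: 0.0877
```

```bash
python3 go.py; cat > s7.py <<'E'
from s6 import *
TG2=[m*V(np.cos(np.radians(156.5)),np.sin(np.radians(156.5))) for m in (20,22,24,26)]
def go(a):
    g=np.random.default_rng(a); pu=g.normal(size=3); pu[2]=-abs(pu[2]); pu*=.0417/np.linalg.norm(pu); q=q0; best=(99,)
    for i in range(18):
        q=row(q,pu,w=W); e_=min(np.linalg.norm(tvec(q)-t) for t in TG2)
        if e_<best[0]: best=(e_.round(2),i+1,pu.round(4),q.round(0),F.fk(q,K)[0].round(2),np.round(tv(q),1))
    return best
if __name__=='__main__':
    with Pool() as P: o=P.map(go,range(200))
    o.sort(key=lambda x:x[0]+.15*x[1])
    for x in o[:8]: print(*x)
E
OMP_NUM_THREADS=1 python3 s7.py
```

```text
14.18 J [ -54.34   25.96   38.88    1.16 -129.6   111.08] P [ 0.1569 -0.5577  0.5094] E [-170.91   25.21  -31.75]
tilt 26.7 az 127.7 ax
 [[ 0.769 -0.577 -0.274]
 [-0.476 -0.804  0.356]
 [-0.426 -0.143 -0.893]]
0.1 11 [ 0.0134  0.0226 -0.0324] [ -57.   43.   72.   16. -135.  125.] [ 0.15 -0.71  0.56] [ 19.9 156.7]
0.07 12 [ 0.0067  0.0055 -0.0408] [ -46.   34.   72.   14. -146.  115.] [ 0.21 -0.57  0.66] [ 19.9 156.5]
0.33 11 [ 0.0165  0.0253 -0.0287] [ -59.   45.   72.   15. -132.  125.] [ 0.15 -0.75  0.52] [ 19.7 156.3]
0.42 11 [-0.      0.0232 -0.0346] [ -62.   39.   72.   20. -139.  134.] [ 0.06 -0.67  0.63] [ 22.1 155.4]
0.41 12 [ 0.0031  0.0353 -0.0219] [ -70.   46.   72.   21. -129.  140.] [-0.02 -0.78  0.52] [ 22.  157.6]
0.58 11 [-0.0011  0.0222 -0.0353] [ -61.   38.   72.   20. -140.  134.] [ 0.06 -0.66  0.64] [ 22.3 155.1]
0.43 12 [ 0.0029  0.0376 -0.0178] [ -72.   48.   72.   20. -127.  141.] [-0.04 -0.8   0.49] [ 22.2 155.5]
0.44 12 [-0.008   0.0267 -0.031 ] [ -68.   38.   72.   25. -138.  143.] [-0.03 -0.67  0.65] [ 23.6 156.7]
```

Call:
send_rows(
  motion=[
    {"travel": [0, 0.0232, -0.0346], "spin": 0},
    {"travel": [0, 0.0232, -0.0346], "spin": 0},
    {"travel": [0, 0.0232, -0.0346], "spin": 0},
    {"travel": [0, 0.0232, -0.0346], "spin": 0},
  ],
)

```text
time_s: 14.52
tcp_pos: [0.1308, -0.6382, 0.5692]
eef_rot: [-171.6, 26.0, -31.9]
contact_force: [-1.2, 4.1, 2.4]
gripper_width: 0.0875
```

Call:
send_rows(
  motion=[
    {"travel": [0, 0.0232, -0.0346], "spin": 0},
    {"travel": [0, 0.0232, -0.0346], "spin": 0},
    {"travel": [0, 0.0232, -0.0346], "spin": 0},
    {"travel": [0, 0.0232, -0.0346], "spin": 0},
  ],
)

```text
time_s: 14.85
tcp_pos: [0.0843, -0.6623, 0.5807]
eef_rot: [-175.8, 25.7, -32.1]
contact_force: [0.3, -0.0, -0.4]
gripper_width: 0.0874
```

```bash
python3 go.py; OMP_NUM_THREADS=1 python3 s7.py
```

```text
14.85 J [ -61.51   41.75   71.62   14.54 -143.7   128.38] P [ 0.0843 -0.6623  0.5807] E [-175.78   25.75  -32.09]
tilt 26.07 az 138.3 ax
 [[ 0.763 -0.557 -0.328]
 [-0.479 -0.828  0.293]
 [-0.434 -0.066 -0.898]]
0.11 6 [ 0.0152  0.036  -0.0145] [ -66.   48.   72.   21. -130.  136.] [ 0.04 -0.78  0.51] [ 23.9 156.5]
0.18 6 [ 0.0107  0.0369 -0.0163] [ -67.   47.   72.   22. -131.  138.] [ 0.02 -0.77  0.53] [ 24.1 156.9]
0.35 5 [ 0.0134  0.0226 -0.0324] [ -60.   43.   72.   20. -137.  132.] [ 0.09 -0.7   0.58] [ 23.9 155.7]
0.23 6 [ 0.0012  0.0021 -0.0416] [ -54.   36.   72.   21. -145.  128.] [ 0.12 -0.61  0.66] [ 24.2 156.4]
0.44 5 [ 0.0063  0.0266 -0.0315] [ -63.   42.   72.   22. -137.  135.] [ 0.06 -0.7   0.59] [ 24.2 155.6]
0.49 5 [ 0.0165  0.0253 -0.0287] [ -61.   44.   72.   20. -136.  132.] [ 0.09 -0.72  0.56] [ 23.9 155.4]
0.52 5 [ 0.0034  0.0201 -0.0364] [ -61.   40.   72.   22. -139.  134.] [ 0.07 -0.68  0.61] [ 24.3 155.5]
0.39 6 [ 0.0083  0.0045 -0.0406] [ -54.   38.   72.   20. -143.  126.] [ 0.14 -0.63  0.64] [ 23.9 157.4]
```

Call:
send_rows(
  motion=[
    {"travel": [0.0134, 0.0226, -0.0324], "spin": 0},
    {"travel": [0.0134, 0.0226, -0.0324], "spin": 0},
    {"travel": [0.0134, 0.0226, -0.0324], "spin": 0},
    {"travel": [0.0134, 0.0226, -0.0324], "spin": 0},
    {"travel": [0.0134, 0.0226, -0.0324], "spin": 0},
  ],
)

```text
time_s: 15.27
tcp_pos: [0.0875, -0.7026, 0.5772]
eef_rot: [177.4, 23.9, -32.4]
contact_force: [0.5, 0.1, -0.6]
gripper_width: 0.0878
```

```bash
python3 go.py; OMP_NUM_THREADS=1 python3 s7.py|head -5
```

```text
15.27 J [ -60.69   42.69   71.64   19.91 -137.31  131.35] P [ 0.0875 -0.7026  0.5772] E [177.43  23.86 -32.41]
tilt 23.99 az 153.9 ax
 [[ 0.772 -0.52  -0.365]
 [-0.49  -0.853  0.179]
 [-0.404  0.041 -0.914]]
0.14 1 [-0.0201  0.0317 -0.0182] [ -63.   42.   72.   22. -136.  134.] [ 0.06 -0.71  0.59] [ 23.9 156.4]
0.14 1 [-0.016   0.0349 -0.0162] [ -63.   43.   72.   22. -136.  134.] [ 0.06 -0.71  0.58] [ 23.9 156.5]
0.14 1 [-0.02    0.0306 -0.0201] [ -62.   42.   72.   22. -136.  134.] [ 0.06 -0.71  0.59] [ 23.9 156.5]
0.16 1 [-0.018   0.0055 -0.0372] [ -60.   41.   72.   21. -138.  133.] [ 0.08 -0.69  0.6 ] [ 23.8 156.6]
0.16 1 [-0.0135  0.0364 -0.0152] [ -63.   43.   72.   22. -136.  134.] [ 0.06 -0.71  0.58] [ 23.9 156.6]
```

Call:
send_rows(
  motion=[
    {"travel": [-0.016, 0.0349, -0.0162], "spin": 0},
    {"travel": [0, 0, 0], "spin": -5.8},
    {"travel": [0, 0, 0], "spin": 0},
  ],
)

```text
time_s: 15.52
tcp_pos: [0.0616, -0.7128, 0.5825]
eef_rot: [178.9, 23.9, -25.5]
contact_force: [0.6, 0.1, -0.7]
gripper_width: 0.0876
```

```bash
python3 go.py .6 .26 .30
```

```text
15.52 J [ -62.39   42.63   71.6    21.71 -135.78  140.51] P [ 0.0616 -0.7128  0.5825] E [178.94  23.91 -25.53]
tilt 23.93 az 157.1 ax
 [[ 0.825 -0.424 -0.374]
 [-0.394 -0.905  0.158]
 [-0.405  0.017 -0.914]]
d [ 0.5384  0.9728 -0.2825] rows 30 each [ 0.0058 -0.0371  0.007 ]
```

Call:
send_rows(
  motion=[
    {"travel": [0.0058, -0.0371, 0.007], "spin": 0},
    {"travel": [0.0058, -0.0371, 0.007], "spin": 0},
    {"travel": [0.0058, -0.0371, 0.007], "spin": 0},
    {"travel": [0.0058, -0.0371, 0.007], "spin": 0},
    {"travel": [0.0058, -0.0371, 0.007], "spin": 0},
  ],
)

```text
time_s: 15.93
tcp_pos: [0.1498, -0.5735, 0.5244]
eef_rot: [178.7, 24.5, -26.7]
contact_force: [1.5, -0.4, 1.5]
gripper_width: 0.0882
```

Call:
send_rows(
  motion=[
    {"travel": [0.0058, -0.0371, 0.007], "spin": 0},
    {"travel": [0.0058, -0.0371, 0.007], "spin": 0},
    {"travel": [0.0058, -0.0371, 0.007], "spin": 0},
    {"travel": [0.0058, -0.0371, 0.007], "spin": 0},
    {"travel": [0.0058, -0.0371, 0.007], "spin": 0},
  ],
)

```text
time_s: 16.35
tcp_pos: [0.247, -0.4033, 0.4736]
eef_rot: [178.2, 24.3, -27.6]
contact_force: [0.5, -0.9, 0.4]
gripper_width: 0.0872
```

Call:
send_rows(
  motion=[
    {"travel": [0.0058, -0.0371, 0.007], "spin": 0},
    {"travel": [0.0058, -0.0371, 0.007], "spin": 0},
    {"travel": [0.0058, -0.0371, 0.007], "spin": 0},
    {"travel": [0.0058, -0.0371, 0.007], "spin": 0},
    {"travel": [0.0058, -0.0371, 0.007], "spin": 0},
  ],
)

```text
time_s: 16.77
tcp_pos: [0.3455, -0.2343, 0.4227]
eef_rot: [177.7, 23.9, -28.3]
contact_force: [0.9, 0.1, 0.8]
gripper_width: 0.0879
```

Call:
send_rows(
  motion=[
    {"travel": [0.0058, -0.0371, 0.007], "spin": 0},
    {"travel": [0.0058, -0.0371, 0.007], "spin": 0},
    {"travel": [0.0058, -0.0371, 0.007], "spin": 0},
    {"travel": [0.0058, -0.0371, 0.007], "spin": 0},
    {"travel": [0.0058, -0.0371, 0.007], "spin": 0},
  ],
)

```text
time_s: 17.18
tcp_pos: [0.4456, -0.0659, 0.3711]
eef_rot: [177.4, 23.4, -29.0]
contact_force: [1.3, -0.9, -0.0]
gripper_width: 0.0876
```

```bash
python3 go.py .6 .26 .28
```

```text
17.18 J [   6.37   10.37    6.11  -11.6  -106.3    53.96] P [ 0.4456 -0.0659  0.3711] E [177.43  23.41 -28.97]
tilt 23.55 az 157.5 ax
 [[ 0.803 -0.468 -0.369]
 [-0.444 -0.883  0.153]
 [-0.397  0.041 -0.917]]
d [ 0.1544  0.3259 -0.0911] rows 10 each [ 0.0015 -0.0364  0.0076]
```

Call:
send_rows(
  motion=[
    {"travel": [0.0015, -0.0364, 0.0076], "spin": 0},
    {"travel": [0.0015, -0.0364, 0.0076], "spin": 0},
    {"travel": [0.0015, -0.0364, 0.0076], "spin": 0},
    {"travel": [0.0015, -0.0364, 0.0076], "spin": 0},
    {"travel": [0.0015, -0.0364, 0.0076], "spin": 0},
  ],
)

```text
time_s: 17.6
tcp_pos: [0.5268, 0.1089, 0.3236]
eef_rot: [177.2, 23.1, -29.6]
contact_force: [0.4, -0.6, 0.3]
gripper_width: 0.0878
```

Call:
send_rows(
  motion=[
    {"travel": [0.0015, -0.0364, 0.0076], "spin": 0},
    {"travel": [0.0015, -0.0364, 0.0076], "spin": 0},
    {"travel": [0.0015, -0.0364, 0.0076], "spin": 0},
    {"travel": [0.0015, -0.0364, 0.0076], "spin": 0},
    {"travel": [0, 0, 0], "spin": -7},
  ],
)

```text
time_s: 18.02
tcp_pos: [0.5924, 0.2543, 0.2805]
eef_rot: [179.6, 23.3, -22.8]
contact_force: [-0.5, -0.5, -1.9]
gripper_width: 0.0877
```

Call:
send_rows(
  motion=[
    {"travel": [0, 0, 0], "spin": 0},
  ],
)

```text
time_s: 18.1
tcp_pos: [0.5925, 0.2565, 0.2793]
eef_rot: [179.6, 23.3, -22.5]
contact_force: [0.2, -0.4, 1.3]
gripper_width: 0.0875
```

```bash
python3 go.py .6 .26 .15; python3 - <<'E'
from h import *
for n in ('wrist','top'):
    p,d=r.capture(n); cv2.imwrite(f'pics/{n}1.png',p)
    for t in ("chute_grip","chute_lip","chute_pocket","ball0_center"):
        for q in r.pinpoint(n,t)[:3]:
            print(n,t,round(q["conf"],2),world(n,q["at"]).round(4),np.round(pix(n,q["at"])))
    W=cloud(n,d); np.save(n+'1.npy',W)
    m=(W[...,2]>.06)&(W[...,2]<.115)&(np.hypot(W[...,0]-.607,W[...,1]-.254)<.05)&(p.max(-1)<110)&(d>0)
    if m.sum()>10:
        q=W[m]; k=q[q[:,2]>.085][:,:2]; print(n,'plate',m.sum(),q.mean(0).round(4),q[:,2].max(), len(k), 'top',k.mean(0).round(4), np.degrees(np.arctan2(*np.linalg.svd(k-k.mean(0),full_matrices=False)[2][0][::-1])).round(1))
E
```

```text
18.1 J [ 29.3   27.83  22.26 -18.1  -99.16  37.71] P [0.5925 0.2565 0.2793] E [179.64  23.29 -22.48]
tilt 23.29 az 158.4 ax
 [[ 0.849 -0.38  -0.368]
 [-0.351 -0.925  0.145]
 [-0.395  0.006 -0.918]]
d [ 0.0075  0.0035 -0.1293] rows 4 each [ 0.0141 -0.0017  0.0291]
wrist chute_grip 0.95 [0.6049 0.2532 0.0786] [318.  85.]
wrist chute_lip 0.68 [0.5159 0.2919 0.0322] [318. 148.]
wrist chute_pocket 0.8 [0.6383 0.2305 0.0178] [325.  25.]
wrist ball0_center 0.75 [0.663  0.2265 0.027 ] [319.  -0.]
wrist plate 532 [0.6116 0.2467 0.0995] 0.10645367465879896 463 top [0.6099 0.2474] 156.7
top chute_grip 0.92 [0.6054 0.2559 0.0811] [189. 181.]
top chute_grip 0.72 [ 0.581   0.2443 -0.0032] [204. 197.]
top chute_grip 0.18 [ 0.6563 -0.1513  0.0015] [351. 159.]
top chute_lip 0.97 [0.5169 0.2925 0.0294] [181. 220.]
top chute_pocket 0.82 [0.6404 0.2369 0.0096] [205. 174.]
top ball0_center 0.35 [0.6596 0.2323 0.0248] [205. 165.]
top plate 159 [0.6044 0.2513 0.0887] 0.10628494256159471 100 top [0.6045 0.2521] 157.0
```

View pics/wrist1.png

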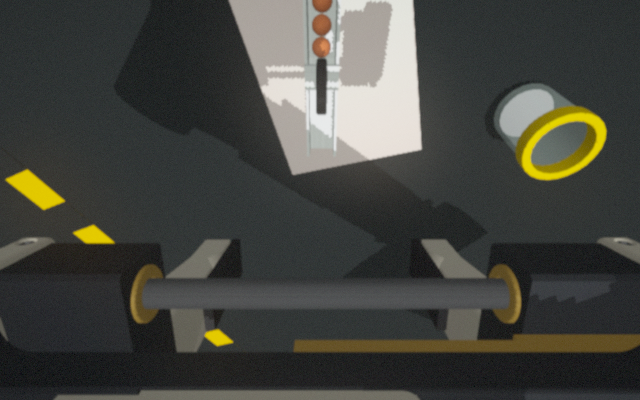

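The three balls lie in the pocket at (320,5), (320,25) and (320,47). The handle plate is at (321,85), centred between the fingers. The wrist, top and side measurements agree to about 3 mm.

Call:
send_rows(
  motion=[
    {"travel": [0.0147, -0.0005, 0.0317], "spin": 0},
    {"travel": [0.0147, -0.0005, 0.0317], "spin": 0},
    {"travel": [0.0147, -0.0005, 0.0317], "spin": 0},
    {"travel": [0.0147, -0.0005, 0.0317], "spin": 0},
    {"travel": [0, 0, 0], "spin": 0.8},
  ],
)

```text
time_s: 19.02
tcp_pos: [0.5998, 0.2521, 0.143]
eef_rot: [179.9, 22.7, -23.8]
contact_force: [-1.7, -0.5, -2.7]
gripper_width: 0.0874
```

```bash
python3 go.py .5985 .2558 .0696
```

```text
19.02 J [ 28.72  32.35  12.15 -17.86 -84.47  41.51] P [0.5998 0.2521 0.143 ] E [179.86  22.73 -23.84]
tilt 22.73 az 156.5 ax
 [[ 0.844 -0.403 -0.354]
 [-0.373 -0.915  0.154]
 [-0.386  0.002 -0.922]]
d [-0.0013  0.0037 -0.0734] rows 2 each [ 0.0129 -0.0015  0.0344]
```

Call:
send_rows(
  motion=[
    {"travel": [0.0086, -0.001, 0.0229], "spin": 0},
    {"travel": [0.0086, -0.001, 0.0229], "spin": 0},
    {"travel": [0.0086, -0.001, 0.0229], "spin": 0},
    {"travel": [0, 0, 0], "spin": 0},
  ],
)

```text
time_s: 19.35
tcp_pos: [0.601, 0.255, 0.0734]
eef_rot: [179.9, 22.5, -24.2]
contact_force: [-0.9, -1.0, -1.0]
gripper_width: 0.0876
```

```bash
python3 go.py .5985 .2558 .0696; python3 -c "
from h import *
p,d=r.capture('side');cv2.imwrite('pics/s1.png',cv2.resize(p[150:300,110:310],(800,600),interpolation=cv2.INTER_CUBIC))"
```

```text
19.35 J [ 28.89  35.75   8.65 -18.17 -77.61  43.2 ] P [0.601  0.255  0.0734] E [179.88  22.5  -24.18]
tilt 22.5 az 156.1 ax
 [[ 0.843 -0.409 -0.35 ]
 [-0.378 -0.913  0.155]
 [-0.383  0.002 -0.924]]
d [-0.0025  0.0008 -0.0038] rows 1 each [-0.001   0.0002  0.0045]
```

View pics/s1.png

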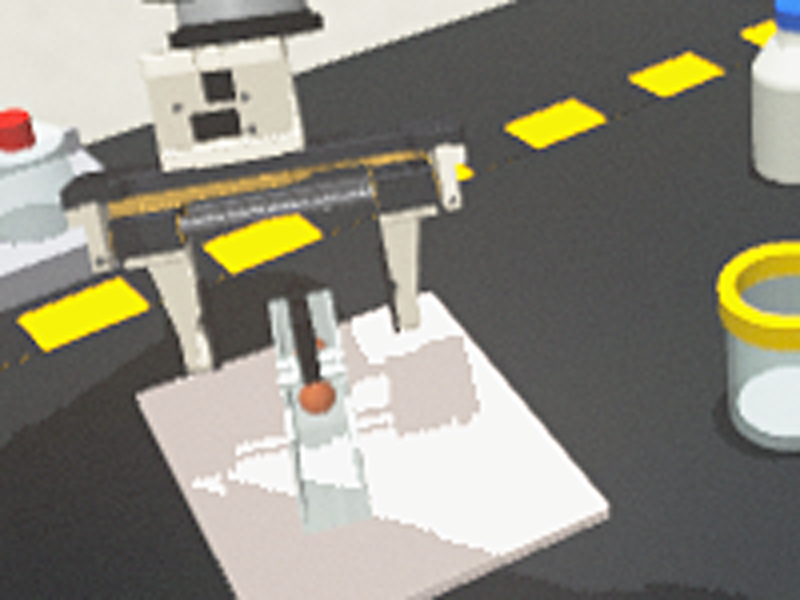

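The fingers straddle the black plate at (308,340), and the first ball shows at (317,397). Now I close the gripper.

Call:
send_rows(
  motion=[
    {"travel": [-0.001, 0, 0.003], "spin": 0},
    {"travel": [0, 0, 0], "spin": 0},
    {"travel": [0, 0, 0], "spin": 0},
    {"travel": [0, 0, 0], "spin": 0},
    {"travel": [0, 0, 0], "spin": 0},
  ],
  gripper=-1,
  squeeze=15,
)

```text
time_s: 19.82
tcp_pos: [0.6053, 0.2571, 0.0844]
eef_rot: [-179.5, 21.8, -23.9]
contact_force: [-0.0, -0.7, -0.3]
gripper_width: 0.0601
```

Call:
send_rows(
  motion=[
    {"travel": [0, 0, 0], "spin": 0},
    {"travel": [0, 0, 0], "spin": 0},
    {"travel": [0, 0, 0], "spin": 0},
    {"travel": [0, 0, 0], "spin": 0},
    {"travel": [0, 0, 0], "spin": 0},
  ],
)

```text
time_s: 20.23
tcp_pos: [0.6062, 0.2575, 0.0869]
eef_rot: [-179.3, 21.7, -23.9]
contact_force: [-0.1, -0.3, -0.0]
gripper_width: 0.0268
```

Call:
send_rows(
  motion=[
    {"travel": [0, 0, 0], "spin": 0},
    {"travel": [0, 0, 0], "spin": 0},
  ],
  squeeze=50,
)

```text
time_s: 20.4
tcp_pos: [0.606, 0.2573, 0.0866]
eef_rot: [-179.3, 21.7, -23.9]
contact_force: [-1.3, 0.6, -0.2]
gripper_width: 0.0135
```

```bash
python3 go.py .5985 .2558 .2
```

```text
20.4 J [ 28.98  34.86   9.12 -17.96 -77.84  42.94] P [0.606  0.2573 0.0866] E [-179.34   21.69  -23.87]
tilt 21.7 az 154.3 ax
 [[ 0.85  -0.409 -0.333]
 [-0.376 -0.913  0.16 ]
 [-0.37  -0.011 -0.929]]
d [-0.0075 -0.0015  0.1134] rows 3 each [-0.0159  0.0011 -0.0344]
```

The arm crept up about 13 mm while the fingers closed, so the grasp point is now near the plate's top edge. I'll reopen a little, lower again, and re-close.

Call:
send_rows(
  motion=[
    {"travel": [0, 0, 0], "spin": 0},
    {"travel": [0, 0, 0], "spin": 0},
    {"travel": [0, 0, 0], "spin": 0},
  ],
  gripper=-0.4,
  squeeze=15,
)

```text
time_s: 20.65
tcp_pos: [0.6058, 0.2572, 0.0861]
eef_rot: [-179.4, 21.7, -23.9]
contact_force: [-1.3, -0.3, 0.3]
gripper_width: 0.0249
```

Call:
send_rows(
  motion=[
    {"travel": [0, 0.002, 0.009], "spin": 0},
    {"travel": [0, 0.002, 0.008], "spin": 0},
  ],
)

```text
time_s: 20.82
tcp_pos: [0.5995, 0.2566, 0.0707]
eef_rot: [-179.3, 21.6, -23.8]
contact_force: [-0.7, -0.4, -0.7]
gripper_width: 0.0261
```

Call:
send_rows(
  motion=[
    {"travel": [0, 0, 0], "spin": 0},
    {"travel": [0, 0, 0], "spin": 0},
  ],
)

```text
time_s: 20.98
tcp_pos: [0.5974, 0.2561, 0.0681]
eef_rot: [-179.4, 21.8, -23.9]
contact_force: [-0.0, -0.1, 0.7]
gripper_width: 0.0259
```

```bash
python3 go.py .5985 .2558 .0696
```

```text
20.98 J [ 29.2   35.19   7.08 -18.2  -75.61  43.47] P [0.5974 0.2561 0.0681] E [-179.41   21.75  -23.91]
tilt 21.76 az 154.5 ax
 [[ 0.849 -0.409 -0.335]
 [-0.376 -0.913  0.16 ]
 [-0.371 -0.01  -0.929]]
d [ 0.0011 -0.0003  0.0015] rows 1 each [ 0.0005 -0.0002 -0.0018]
```

Call:
send_rows(
  motion=[
    {"travel": [0, 0, -0.001], "spin": 0},
    {"travel": [0, 0, 0], "spin": 0},
    {"travel": [0, 0, 0], "spin": 0},
    {"travel": [0, 0, 0], "spin": 0},
  ],
  gripper=-1,
  squeeze=15,
)

```text
time_s: 21.32
tcp_pos: [0.5975, 0.256, 0.0688]
eef_rot: [-179.4, 21.8, -23.9]
contact_force: [-0.3, 0.5, -1.6]
gripper_width: 0.01
```

Call:
send_rows(
  motion=[
    {"travel": [0, 0, 0], "spin": 0},
    {"travel": [0, 0, 0], "spin": 0},
    {"travel": [0, 0, 0], "spin": 0},
  ],
  squeeze=50,
)

```text
time_s: 21.57
tcp_pos: [0.5976, 0.2559, 0.0686]
eef_rot: [-179.4, 21.8, -23.9]
contact_force: [-0.5, -0.2, -1.9]
gripper_width: 0.0099
```

```bash
python3 go.py .5985 .2558 .2
```

```text
21.57 J [ 29.18  35.2    7.15 -18.19 -75.71  43.45] P [0.5976 0.2559 0.0686] E [-179.45   21.78  -23.93]
tilt 21.78 az 154.6 ax
 [[ 0.849 -0.409 -0.335]
 [-0.377 -0.913  0.159]
 [-0.371 -0.009 -0.929]]
d [ 9.000e-04 -1.000e-04  1.314e-01] rows 4 each [-0.012  -0.0004 -0.0306]
```

Grasped (10 mm). Next I lift gently, then plan the pour. Spinning about the tool axis with the lip fixed is one constant row in the tool frame.

Call:
send_rows(
  motion=[
    {"travel": [-0.0037, 0, -0.0093], "spin": 0},
    {"travel": [-0.0074, 0, -0.0186], "spin": 0},
    {"travel": [-0.0095, 0, -0.024], "spin": 0},
    {"travel": [-0.0111, 0, -0.028], "spin": 0},
    {"travel": [-0.0111, 0, -0.028], "spin": 0},
  ],
)

```text
time_s: 21.98
tcp_pos: [0.5934, 0.2531, 0.1822]
eef_rot: [179.8, 22.4, -24.3]
contact_force: [0.7, -0.5, -2.4]
gripper_width: 0.0095
```

Call:
send_rows(
  motion=[
    {"travel": [-0.0111, 0, -0.028], "spin": 0},
    {"travel": [-0.0111, 0, -0.028], "spin": 0},
    {"travel": [-0.0074, 0, -0.0186], "spin": 0},
    {"travel": [-0.0037, 0, -0.0093], "spin": 0},
    {"travel": [0, 0, 0], "spin": 0},
  ],
)

```text
time_s: 22.4
tcp_pos: [0.5959, 0.2521, 0.2886]
eef_rot: [-179.7, 21.8, -24.1]
contact_force: [0.8, 0.1, -1.1]
gripper_width: 0.0099
```

```bash
python3 go.py; cat > pl.py <<'E'
from sim import *
from h import r
# grasp transform from the moment of grasp
Tg=V(.5976,.2559,.0686); Ag=R.from_euler('xyz',[-179.45,21.78,-23.93],degrees=True).as_matrix()
h=np.radians(-23.3); C=np.array([[np.cos(h),-np.sin(h),0],[np.sin(h),np.cos(h),0],[0,0,1]]); G=V(.6055,.253,.081)
CT=Ag.T@C; gT=Ag.T@(G-Tg)              # chute axes / grip in tool frame
lT=gT+CT@V(-.098,0,-.05)
JARS=[(.502,-.296),(.497,-.156),(.373,-.328),(.369,-.215),(.431,-.457),(.451,.045)]
prof=[(x,y,-.053-.018*np.clip((x+.098)/.102,0,1)) for x in np.linspace(-.098,.075,24) for y in (-.017,0,.017)]
def chute(A): c=A@CT; return c, np.degrees(np.arcsin(c[2,0])), np.degrees(np.arcsin(c[2,1])), np.degrees(np.arctan2(-c[1,0],-c[0,0]))
E
python3 - <<'E'
from pl import *
s=r.get_state(); A0=R.from_euler('xyz',s['eef_rot'],degrees=True).as_matrix(); print('lT',lT.round(4),'gT',gT.round(4),'chute pitch/roll/noseaz',np.round(chute(A0)[1:],1))
d=7.0; print('row',((np.eye(3)-e('z',d))@lT).round(4))
L=V(.502,-.296,.108)-V(.012*np.cos(np.radians(56)),.012*np.sin(np.radians(56)),0); q=s['joints']
for ph in range(0,190,20):
    A=A0@e('z',ph); P=L-A@lT; c,pi,ro,az=chute(A); g=P+A@gT
    W=np.array([g+c@V(*x) for x in prof]); cl=min([w[2]-.09 for w in W for j in JARS if np.hypot(w[0]-j[0],w[1]-j[1])<.045 and np.hypot(w[0]-.502,w[1]+.296)>.028],default=9)
    for _ in range(2): q=solve(q,P,A,.3)
    print(ph,'P',P.round(3),'pitch',round(pi,1),'roll',round(ro,1),'az',round(az),'clear',round(cl,3),q.round(0),'err',np.linalg.norm(F.fk(q,K)[0]-P).round(4))
E
```

```text
22.4 J [ 29.07  26.55  21.68 -17.66 -97.97  36.34] P [0.5959 0.2521 0.2886] E [-179.67   21.8   -24.05]
tilt 21.81 az 155.1 ax
 [[ 0.848 -0.409 -0.337]
 [-0.378 -0.912  0.157]
 [-0.371 -0.005 -0.928]]
lT [-0.0692  0.0012  0.0682] gT [ 0.0032 -0.0007 -0.0146] chute pitch/roll/noseaz [ -0.   -0.2 156.7]
row [-0.0004  0.0084  0.    ]
0 P [ 0.577 -0.342  0.146] pitch -0.0 roll -0.2 az 157 clear 0.007 [-16.  37.  15.  -3. -90.  83.] err 0.0
20 P [ 0.565 -0.362  0.147] pitch 1.0 roll -7.5 az 138 clear 0.007 [-18.  37.  15.  -3. -90.  64.] err 0.0
40 P [ 0.546 -0.377  0.151] pitch 4.2 roll -14.1 az 120 clear 0.007 [-19.  36.  14.  -2. -89.  45.] err 0.0
60 P [ 0.524 -0.384  0.158] pitch 9.4 roll -19.3 az 102 clear 0.01 [-20.  34.  11.  -2. -89.  26.] err 0.0
80 P [ 0.502 -0.384  0.166] pitch 15.9 roll -22.1 az 84 clear 0.011 [-21.  32.   9.  -2. -88.   7.] err 0.0
100 P [ 0.481 -0.375  0.175] pitch 23.2 roll -22.3 az 66 clear 0.013 [-21.  30.   6.  -2. -88. -13.] err 0.0
120 P [ 0.465 -0.359  0.183] pitch 30.5 roll -19.8 az 47 clear 0.013 [-20.  28.   3.  -2. -87. -34.] err 0.0
140 P [ 0.455 -0.338  0.19 ] pitch 37.0 roll -15.0 az 26 clear 0.015 [-19.  26.   1.  -2. -87. -55.] err 0.0
160 P [ 0.453 -0.315  0.195] pitch 41.7 roll -8.5 az 2 clear 0.013 [-17.  24.  -0.  -3. -87. -77.] err 0.0
180 P [ 0.459 -0.291  0.197] pitch 43.6 roll -1.2 az -23 clear 0.015 [-15.  23.  -1.  -4. -87. -99.] err 0.0
```

Call:
send_rows(
  motion=[
    {"travel": [0.0042, 0.0111, -0.0018], "spin": 0},
    {"travel": [0.0084, 0.0222, -0.0035], "spin": 0},
    {"travel": [0.0119, 0.0315, -0.005], "spin": 0},
    {"travel": [0.0119, 0.0315, -0.005], "spin": 0},
    {"travel": [0.0119, 0.0315, -0.005], "spin": 0},
  ],
)

```text
time_s: 22.82
tcp_pos: [0.5885, 0.1152, 0.2827]
eef_rot: [-179.8, 22.2, -23.6]
contact_force: [0.3, -0.2, -1.1]
gripper_width: 0.0103
```

Call:
send_rows(
  motion=[
    {"travel": [0.0119, 0.0315, -0.005], "spin": 0},
    {"travel": [0.0119, 0.0315, -0.005], "spin": 0},
    {"travel": [0.0119, 0.0315, -0.005], "spin": 0},
    {"travel": [0.0119, 0.0315, -0.005], "spin": 0},
    {"travel": [0.0119, 0.0315, -0.005], "spin": 0},
  ],
)

```text
time_s: 23.23
tcp_pos: [0.5786, -0.0643, 0.2744]
eef_rot: [179.9, 22.9, -23.6]
contact_force: [0.5, 0.1, -2.8]
gripper_width: 0.0098
```

```bash
cat > ck.py <<'E'
import sys
from pl import *
s=r.get_state(); A=R.from_euler('xyz',s['eef_rot'],degrees=True).as_matrix(); P=s['tcp_pos']
print(round(s['time_s'],2),'P',P.round(4),'lip',(P+A@lT).round(4),'chute pitch/roll/az',np.round(chute(A)[1:],1),'J',s['joints'].round(0),'w',s['gripper_width'])
if len(sys.argv)>3:
    d=np.array([float(v) for v in sys.argv[1:4]])-(P+A@lT); n=int(np.ceil(np.linalg.norm(d)/.034))
    print('lip move d',d.round(4),'rows',n,'each',(A.T@d/n).round(4))
E
python3 ck.py .495 -.306 .20
```

```text
23.23 P [ 0.5786 -0.0643  0.2744] lip [ 0.4954 -0.0293  0.2386] chute pitch/roll/az [ -1.2  -0.6 157.2] J [  5.  25.  14. -11. -99.  61.] w 0.009843875534004762
lip move d [-0.0004 -0.2767 -0.0386] rows 9 each [ 0.013   0.0282 -0.0008]
```

Call:
send_rows(
  motion=[
    {"travel": [0.013, 0.0282, -0.0008], "spin": 0},
    {"travel": [0.013, 0.0282, -0.0008], "spin": 0},
    {"travel": [0.013, 0.0282, -0.0008], "spin": 0},
    {"travel": [0.013, 0.0282, -0.0008], "spin": 0},
  ],
)

```text
time_s: 23.57
tcp_pos: [0.5739, -0.1952, 0.251]
eef_rot: [179.8, 23.4, -23.7]
contact_force: [0.8, -0.1, -1.8]
gripper_width: 0.01
```

Call:
send_rows(
  motion=[
    {"travel": [0.013, 0.0282, -0.0008], "spin": 0},
    {"travel": [0.013, 0.0282, -0.0008], "spin": 0},
    {"travel": [0.011, 0.022, -0.0006], "spin": 0},
    {"travel": [0.005, 0.011, 0], "spin": 0},
    {"travel": [0, 0, 0], "spin": 0},
  ],
)

```text
time_s: 23.98
tcp_pos: [0.5667, -0.3041, 0.2244]
eef_rot: [179.7, 24.4, -24.2]
contact_force: [-0.4, 0.4, -3.2]
gripper_width: 0.0095
```

```bash
python3 ck.py .495 -.306 .15; python3 - <<'E'
from pl import *
from h import *
p,d=r.capture('top'); cv2.imwrite('pics/top2.png',cv2.resize(p[130:290,330:530],(800,640)[:2] if 0 else (750,600),interpolation=cv2.INTER_CUBIC))
for t in ("chute_grip","chute_lip","chute_pocket","jar_blue_mouth"):
    for q in r.pinpoint('top',t)[:4]: print(t,round(q["conf"],2),world('top',q["at"]).round(4),np.round(pix('top',q["at"])))
E
```

```text
23.98 P [ 0.5667 -0.3041  0.2244] lip [ 0.4828 -0.2682  0.191 ] chute pitch/roll/az [ -2.7  -0.8 156.8] J [-13.  33.  19.  -4. -99.  80.] w 0.009531668320892887
lip move d [ 0.0122 -0.0378 -0.041 ] rows 2 each [0.0206 0.0147 0.0132]
chute_grip 0.79 [ 0.5756 -0.306   0.2348] [436. 158.]
chute_lip 0.81 [ 0.4844 -0.2673  0.1867] [417. 207.]
chute_pocket 0.7 [ 0.6077 -0.3208  0.1606] [431. 154.]
jar_blue_mouth 0.72 [ 0.4321 -0.4548  0.0885] [489. 230.]
jar_blue_mouth 0.45 [ 0.5048 -0.2983  0.0877] [419. 205.]
```

View pics/top2.png

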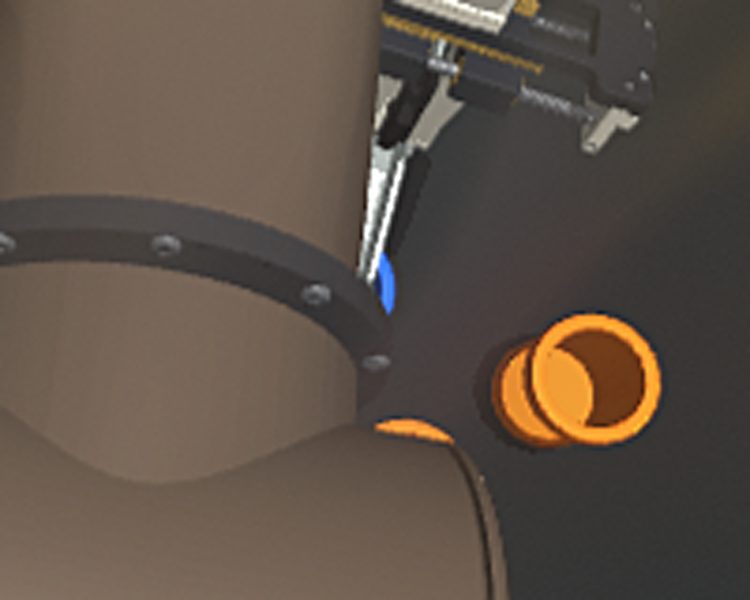

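The model lip agrees with the network to 4 mm. In the picture the nose, at about (370,270), is over the blue collar. I lower a little and do the first 42° of spin about the lip, which keeps the pitch below 10°.

Call:
send_rows(
  motion=[
    {"travel": [0.014, 0.01, 0.009], "spin": 0},
    {"travel": [0.016, 0.012, 0.01], "spin": 0},
    {"travel": [0.011, 0.0075, 0.007], "spin": 0},
    {"travel": [0, 0, 0], "spin": 0},
  ],
)

```text
time_s: 24.57
tcp_pos: [0.5845, -0.3376, 0.1867]
eef_rot: [179.8, 23.9, -23.5]
contact_force: [-0.7, -0.1, -3.1]
gripper_width: 0.0094
```

Call:
send_rows(
  motion=[
    {"travel": [-0.0004, 0.0084, 0], "spin": 7},
    {"travel": [-0.0004, 0.0084, 0], "spin": 7},
    {"travel": [-0.0004, 0.0084, 0], "spin": 7},
    {"travel": [-0.0004, 0.0084, 0], "spin": 7},
    {"travel": [-0.0004, 0.0084, 0], "spin": 7},
  ],
)

```text
time_s: 24.98
tcp_pos: [0.5589, -0.3701, 0.1851]
eef_rot: [165.1, 19.4, -61.7]
contact_force: [-0.7, 0.4, -2.4]
gripper_width: 0.0095
```

```bash
python3 ck.py .496 -.307 .13
```

```text
24.98 P [ 0.5589 -0.3701  0.1851] lip [ 0.5012 -0.3023  0.1463] chute pitch/roll/az [  1.5 -14.6 124.6] J [-18.  37.  19.  -2. -96.  49.] w 0.009513802431052468
lip move d [-0.0052 -0.0047 -0.0163] rows 1 each [0.007  0.0027 0.0161]
```

Call:
send_rows(
  motion=[
    {"travel": [0.006, -0.0005, 0.015], "spin": 0},
    {"travel": [0.006, -0.0005, 0.015], "spin": 0},
    {"travel": [0, 0, 0], "spin": 0},
  ],
)

```text
time_s: 25.23
tcp_pos: [0.5529, -0.3769, 0.1526]
eef_rot: [164.9, 19.2, -62.3]
contact_force: [0.1, 0.0, -3.1]
gripper_width: 0.0094
```

```bash
python3 ck.py .496 -.307 .113
```

```text
25.23 P [ 0.5529 -0.3769  0.1526] lip [ 0.4958 -0.3086  0.1136] chute pitch/roll/az [  1.6 -14.8 124. ] J [-19.  38.  16.  -2. -93.  49.] w 0.009418469447298442
lip move d [ 0.0002  0.0016 -0.0006] rows 1 each [-0.0011 -0.0012  0.0007]
```

Call:
send_rows(
  motion=[
    {"travel": [-0.001, 0.0075, 0], "spin": 7},
    {"travel": [-0.0004, 0.0084, 0], "spin": 7},
    {"travel": [-0.0004, 0.0084, 0], "spin": 7},
    {"travel": [-0.0004, 0.0084, 0], "spin": 7},
  ],
)

```text
time_s: 25.57
tcp_pos: [0.5239, -0.3862, 0.1612]
eef_rot: [157.5, 10.0, -90.2]
contact_force: [-0.4, 0.1, -0.9]
gripper_width: 0.0097
```

```bash
python3 ck.py .497 -.306 .11
```

```text
25.57 P [ 0.5239 -0.3862  0.1612] lip [ 0.497  -0.307   0.1117] chute pitch/roll/az [  9.8 -22.8  98.8] J [-20.  36.  14.  -1. -92.  22.] w 0.009734428944136023
lip move d [-0.      0.001  -0.0017] rows 1 each [-0.0007 -0.0007  0.0017]
```

Call:
send_rows(
  motion=[
    {"travel": [-0.0008, 0.0082, 0.001], "spin": 7},
    {"travel": [-0.0004, 0.0084, 0], "spin": 7},
    {"travel": [-0.0004, 0.0084, 0], "spin": 7},
  ],
)

```text
time_s: 25.82
tcp_pos: [0.5007, -0.3834, 0.1714]
eef_rot: [155.4, 1.3, -110.0]
contact_force: [0.0, 0.1, -2.4]
gripper_width: 0.0093
```

```bash
python3 ck.py .497 -.306 .11
```

```text
25.82 P [ 0.5007 -0.3834  0.1714] lip [ 0.4973 -0.307   0.1115] chute pitch/roll/az [ 18.1 -25.3  80.1] J [-20.  34.  11.  -1. -92.   1.] w 0.009318783096481605
lip move d [-0.0003  0.001  -0.0015] rows 1 each [-0.0008 -0.0001  0.0016]
```

Call:
send_rows(
  motion=[
    {"travel": [-0.0008, 0.0082, 0.001], "spin": 7},
    {"travel": [-0.0004, 0.0084, 0], "spin": 7},
    {"travel": [-0.0004, 0.0084, 0], "spin": 7},
    {"travel": [-0.0004, 0.0084, 0], "spin": 7},
  ],
)

```text
time_s: 26.15
tcp_pos: [0.4752, -0.3661, 0.1864]
eef_rot: [157.6, -10.3, -136.3]
contact_force: [-0.8, -0.4, -1.8]
gripper_width: 0.0097
```

```bash
python3 ck.py .496 -.302 .11
```

```text
26.15 P [ 0.4752 -0.3661  0.1864] lip [ 0.4977 -0.3073  0.1124] chute pitch/roll/az [ 29.9 -22.9  54. ] J [-20.  30.   7.  -1. -91. -28.] w 0.00968380347724126
lip move d [-0.0017  0.0053 -0.0024] rows 1 each [-0.0028  0.0039  0.0037]
```

Call:
send_rows(
  motion=[
    {"travel": [-0.0015, 0.0098, 0.0018], "spin": 7},
    {"travel": [-0.0012, 0.0095, 0.001], "spin": 7},
    {"travel": [-0.0008, 0.009, 0.0005], "spin": 7},
    {"travel": [-0.0004, 0.0084, 0], "spin": 7},
    {"travel": [-0.0004, 0.0084, 0], "spin": 7},
  ],
)

```text
time_s: 26.57
tcp_pos: [0.4598, -0.3244, 0.2006]
eef_rot: [167.8, -21.3, -171.9]
contact_force: [0.6, 0.2, -0.9]
gripper_width: 0.0099
```

Call:
send_rows(
  motion=[
    {"travel": [0, 0, 0], "spin": 0},
    {"travel": [0, 0, 0], "spin": 0},
    {"travel": [0, 0, 0], "spin": 0},
    {"travel": [0, 0, 0], "spin": 0},
    {"travel": [0, 0, 0], "spin": 0},
  ],
)

```text
time_s: 26.98
tcp_pos: [0.4617, -0.3244, 0.203]
eef_rot: [167.7, -21.0, -171.3]
contact_force: [0.4, -0.2, -1.8]
gripper_width: 0.0098
```

```bash
python3 ck.py .496 -.302 .11; python3 - <<'E'
from h import *
p,d=r.capture('side'); cv2.imwrite('pics/s2.png',cv2.resize(p[60:240,280:480],(660,594),interpolation=cv2.INTER_CUBIC))
for c in('side','top'):
    if c=='top': p,d=r.capture('top')
    hsv=cv2.cvtColor(p,cv2.COLOR_BGR2HSV); m=((hsv[...,0]<12)&(hsv[...,1]>120)&(hsv[...,2]>60)).astype(np.uint8)
    for q in r.pinpoint(c,'ball0_center')[:5]: print(c,round(q["conf"],2),world(c,q["at"]).round(3),np.round(pix(c,q["at"])))
E
```

```text
26.98 P [ 0.4617 -0.3244  0.203 ] lip [ 0.4996 -0.3028  0.1162] chute pitch/roll/az [ 42.  -12.4  15.9] J [-17.  26.   3.  -2. -91. -66.] w 0.009779000982202987
lip move d [-0.0036  0.0008 -0.0062] rows 1 each [ 0.001  -0.0002  0.0072]
```

View pics/s2.png

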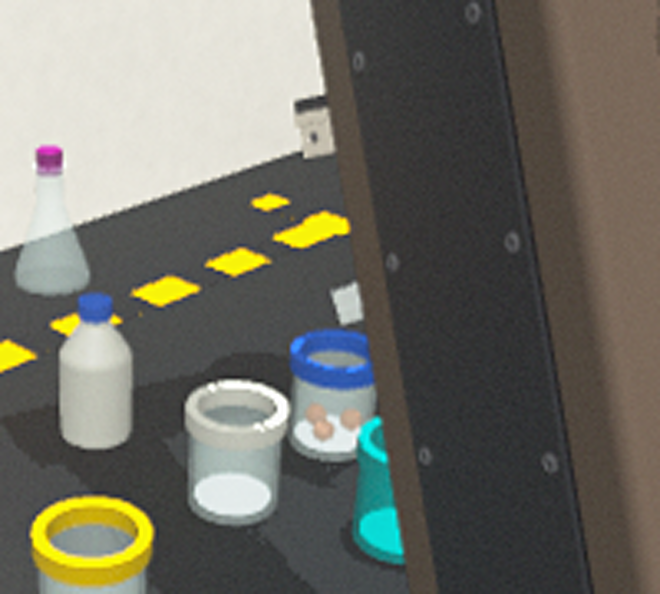

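All three reddish balls lie in the blue-collared jar at (316,413), (322,430) and (350,418), and the other jars look undisturbed. Next I raise the chute and spin back.

Call:
send_rows(
  motion=[
    {"travel": [0.0107, 0.006, -0.0274], "spin": 0},
    {"travel": [0.0107, 0.006, -0.0274], "spin": 0},
    {"travel": [0.0107, 0.006, -0.0274], "spin": 0},
    {"travel": [0.0107, 0.006, -0.0274], "spin": 0},
    {"travel": [0.0107, 0.006, -0.0274], "spin": 0},
  ],
)

```text
time_s: 27.6
tcp_pos: [0.4592, -0.3229, 0.3501]
eef_rot: [167.1, -21.9, -171.2]
contact_force: [0.7, -0.6, -1.6]
gripper_width: 0.0101
```

Call:
send_rows(
  motion=[
    {"travel": [0, 0, 0], "spin": -7},
    {"travel": [0, 0, 0], "spin": -7},
    {"travel": [0, 0, 0], "spin": -7},
    {"travel": [0, 0, 0], "spin": -7},
    {"travel": [0, 0, 0], "spin": -7},
  ],
)

```text
time_s: 28.02
tcp_pos: [0.4605, -0.325, 0.3591]
eef_rot: [157.6, -10.2, -135.9]
contact_force: [-0.3, 0.7, -1.1]
gripper_width: 0.0097
```

Call:
send_rows(
  motion=[
    {"travel": [0, 0, 0], "spin": -7},
    {"travel": [0, 0, 0], "spin": -7},
    {"travel": [0, 0, 0], "spin": -7},
    {"travel": [0, 0, 0], "spin": -7},
    {"travel": [0, 0, 0], "spin": -7},
  ],
)

```text
time_s: 28.43
tcp_pos: [0.46, -0.3254, 0.3587]
eef_rot: [155.8, 4.4, -103.1]
contact_force: [-0.5, 0.2, -0.9]
gripper_width: 0.0099
```

Call:
send_rows(
  motion=[
    {"travel": [0, 0, 0], "spin": -7},
    {"travel": [0, 0, 0], "spin": -7},
    {"travel": [0, 0, 0], "spin": -7},
    {"travel": [0, 0, 0], "spin": -7},
    {"travel": [0, 0, 0], "spin": -7},
  ],
)

```text
time_s: 28.85
tcp_pos: [0.4595, -0.3258, 0.3579]
eef_rot: [162.4, 17.6, -69.1]
contact_force: [-0.7, 0.1, -2.0]
gripper_width: 0.0098
```

Call:
send_rows(
  motion=[
    {"travel": [0, 0, 0], "spin": -7},
    {"travel": [0, 0, 0], "spin": -7},
    {"travel": [0, 0, 0], "spin": -7},
    {"travel": [0, 0, 0], "spin": -7},
    {"travel": [0, 0, 0], "spin": 0},
  ],
)

```text
time_s: 29.27
tcp_pos: [0.459, -0.3261, 0.357]
eef_rot: [173.4, 24.0, -38.8]
contact_force: [0.3, -0.3, -1.3]
gripper_width: 0.01
```

```bash
python3 ck.py; python3 go.py .59 .25 .30
```

```text
29.27 P [ 0.459  -0.3261  0.357 ] lip [ 0.3826 -0.2763  0.3233] chute pitch/roll/az [ -2.4  -6.5 144.5] J [ -17.   23.   17.   -2. -109.   70.] w 0.009951199970694604
29.27 J [ -17.17   22.69   17.07   -2.5  -109.06   69.52] P [ 0.459  -0.3261  0.357 ] E [173.38  23.96 -38.75]
tilt 24.8 az 157.2 ax
 [[ 0.713 -0.585 -0.387]
 [-0.572 -0.804  0.163]
 [-0.406  0.105 -0.908]]
d [ 0.131   0.5761 -0.057 ] rows 16 each [-0.0133 -0.0341  0.0059]
```

Call:
send_rows(
  motion=[
    {"travel": [0, 0, 0], "spin": -7},
    {"travel": [0, 0, 0], "spin": -7},
    {"travel": [0, 0, 0], "spin": -0.5},
  ],
)

```text
time_s: 29.52
tcp_pos: [0.4587, -0.3263, 0.3566]
eef_rot: [179.8, 24.9, -23.2]
contact_force: [0.0, 0.8, -2.4]
gripper_width: 0.0095
```

```bash
python3 ck.py; python3 go.py .59 .25 .30
```

```text
29.52 P [ 0.4587 -0.3263  0.3566] lip [ 0.3741 -0.2915  0.3238] chute pitch/roll/az [ -3.1  -0.6 157.7] J [ -17.   23.   17.   -2. -109.   84.] w 0.009473661267166375
29.52 J [ -17.2    22.72   17.05   -2.5  -109.07   83.75] P [ 0.4587 -0.3263  0.3566] E [179.85  24.87 -23.18]
tilt 24.87 az 157.2 ax
 [[ 0.834 -0.393 -0.388]
 [-0.357 -0.92   0.163]
 [-0.42   0.002 -0.907]]
d [ 0.1313  0.5763 -0.0566] rows 16 each [-0.0045 -0.0364  0.0059]
```

Call:
send_rows(
  motion=[
    {"travel": [-0.0045, -0.0364, 0.0059], "spin": 0},
    {"travel": [-0.0045, -0.0364, 0.0059], "spin": 0},
    {"travel": [-0.0045, -0.0364, 0.0059], "spin": 0},
    {"travel": [-0.0045, -0.0364, 0.0059], "spin": 0},
    {"travel": [-0.0045, -0.0364, 0.0059], "spin": 0},
  ],
)

```text
time_s: 29.93
tcp_pos: [0.5014, -0.1474, 0.3361]
eef_rot: [178.8, 24.9, -26.0]
contact_force: [1.9, -0.5, -1.1]
gripper_width: 0.01
```

Call:
send_rows(
  motion=[
    {"travel": [-0.0045, -0.0364, 0.0059], "spin": 0},
    {"travel": [-0.0045, -0.0364, 0.0059], "spin": 0},
    {"travel": [-0.0045, -0.0364, 0.0059], "spin": 0},
    {"travel": [-0.0045, -0.0364, 0.0059], "spin": 0},
    {"travel": [-0.0045, -0.0364, 0.0059], "spin": 0},
  ],
)

```text
time_s: 30.35
tcp_pos: [0.5527, 0.0384, 0.3145]
eef_rot: [177.8, 24.8, -28.3]
contact_force: [1.2, -0.6, -1.8]
gripper_width: 0.0094
```

Call:
send_rows(
  motion=[
    {"travel": [-0.0045, -0.0364, 0.0059], "spin": 0},
    {"travel": [-0.0045, -0.0364, 0.0059], "spin": 0},
    {"travel": [-0.0045, -0.0364, 0.0059], "spin": 0},
    {"travel": [-0.0045, -0.0364, 0.0059], "spin": 0},
    {"travel": [0, 0, 0], "spin": 0},
  ],
)

```text
time_s: 30.77
tcp_pos: [0.5985, 0.1918, 0.2922]
eef_rot: [176.8, 24.8, -30.3]
contact_force: [-0.8, -0.7, -2.8]
gripper_width: 0.0102
```

```bash
python3 ck.py; python3 go.py .5976 .2559 .13
```

```text
30.77 P [0.5985 0.1918 0.2922] lip [0.5172 0.2338 0.2596] chute pitch/roll/az [ -3.1  -3.3 151.7] J [  24.   27.   23.  -18. -102.   35.] w 0.010215853727442064
30.77 J [  23.78   27.49   22.85  -18.36 -102.49   35.29] P [0.5985 0.1918 0.2922] E [176.84  24.84 -30.35]
tilt 25.03 az 157.1 ax
 [[ 0.783 -0.485 -0.39 ]
 [-0.459 -0.873  0.164]
 [-0.42   0.05  -0.906]]
d [-0.0009  0.0641 -0.1622] rows 5 each [ 0.0076 -0.0127  0.0316]
```

Call:
send_rows(
  motion=[
    {"travel": [0.0076, -0.0127, 0.0316], "spin": 0},
    {"travel": [0.0076, -0.0127, 0.0316], "spin": 0},
    {"travel": [0.0076, -0.0127, 0.0316], "spin": 0},
    {"travel": [0, 0, 0], "spin": -6.8},
    {"travel": [0, 0, 0], "spin": 0},
  ],
)

```text
time_s: 31.18
tcp_pos: [0.599, 0.2344, 0.1904]
eef_rot: [179.2, 24.9, -24.5]
contact_force: [0.4, -0.4, 0.4]
gripper_width: 0.01
```

```bash
python3 ck.py; python3 go.py .5976 .2559 .09
```

```text
31.18 P [0.599  0.2344 0.1904] lip [0.5149 0.2703 0.1576] chute pitch/roll/az [ -3.1  -1.2 156.7] J [ 27.  31.  16. -19. -92.  41.] w 0.010007270162685102
31.18 J [ 26.82  31.26  16.18 -18.62 -91.63  41.09] P [0.599  0.2344 0.1904] E [179.18  24.86 -24.48]
tilt 24.87 az 157.5 ax
 [[ 0.826 -0.409 -0.388]
 [-0.376 -0.912  0.161]
 [-0.42   0.013 -0.907]]
d [-0.0014  0.0215 -0.1004] rows 3 each [ 0.011  -0.0068  0.0317]
```

Call:
send_rows(
  motion=[
    {"travel": [0.0088, -0.0051, 0.0249], "spin": -1.8},
    {"travel": [0.0088, -0.0051, 0.0249], "spin": 0},
    {"travel": [0.0088, -0.0051, 0.0249], "spin": 0},
    {"travel": [0.0088, -0.0051, 0.0235], "spin": 0},
    {"travel": [0, 0, 0], "spin": 0},
  ],
)

```text
time_s: 31.6
tcp_pos: [0.6009, 0.2557, 0.0861]
eef_rot: [179.2, 24.6, -24.9]
contact_force: [-1.4, -0.3, -2.7]
gripper_width: 0.0097
```

```bash
python3 ck.py; python3 go.py .5976 .2559 .0745
```

```text
31.6 P [0.6009 0.2557 0.0861] lip [0.5172 0.2922 0.0529] chute pitch/roll/az [ -2.8  -1.2 156.2] J [ 28.  36.  11. -19. -81.  43.] w 0.009742095273309647
31.6 J [ 28.22  36.29  11.14 -19.12 -81.36  42.71] P [0.6009 0.2557 0.0861] E [179.17  24.56 -24.91]
tilt 24.58 az 157.1 ax
 [[ 0.825 -0.416 -0.383]
 [-0.383 -0.909  0.162]
 [-0.416  0.013 -0.909]]
d [-0.0033  0.0002 -0.0116] rows 1 each [0.002  0.0011 0.0118]
```

Lower slowly, and watch the force.

Call:
send_rows(
  motion=[
    {"travel": [0.002, 0, 0.005], "spin": -1.7},
    {"travel": [0.002, 0, 0.005], "spin": 0},
    {"travel": [0, 0, 0], "spin": 0},
  ],
)

```text
time_s: 31.85
tcp_pos: [0.6017, 0.2547, 0.0775]
eef_rot: [179.5, 24.5, -24.0]
contact_force: [0.3, -0.5, -1.2]
gripper_width: 0.0099
```

Call:
send_rows(
  motion=[
    {"travel": [0.001, 0, 0.002], "spin": 0},
    {"travel": [0, 0, 0], "spin": 0},
  ],
  squeeze=10,
)

```text
time_s: 32.02
tcp_pos: [0.6032, 0.2542, 0.0778]
eef_rot: [179.5, 24.3, -24.3]
contact_force: [-0.7, 0.5, -0.9]
gripper_width: 0.0101
```

```bash
python3 ck.py; python3 go.py .5976 .2559 .0695
```

```text
32.02 P [0.6032 0.2542 0.0778] lip [0.5193 0.2901 0.0443] chute pitch/roll/az [ -2.6  -0.9 156.7] J [ 28.  37.  11. -19. -80.  44.] w 0.010101274928494186
32.02 J [ 28.1   36.73  10.82 -19.02 -80.46  43.61] P [0.6032 0.2542 0.0778] E [179.52  24.35 -24.29]
tilt 24.35 az 156.9 ax
 [[ 0.83  -0.408 -0.379]
 [-0.375 -0.913  0.162]
 [-0.412  0.008 -0.911]]
d [-0.0056  0.0017 -0.0083] rows 1 each [-0.0018  0.0007  0.01  ]
```

Call:
send_rows(
  motion=[
    {"travel": [0.0005, 0, 0.0045], "spin": 0},
    {"travel": [0.0005, 0, 0.003], "spin": 0},
    {"travel": [0, 0, 0], "spin": 0},
  ],
  squeeze=6,
)

```text
time_s: 32.27
tcp_pos: [0.6025, 0.2551, 0.0729]
eef_rot: [179.7, 24.2, -24.4]
contact_force: [-0.1, -0.7, -2.4]
gripper_width: 0.0102
```

Call:
send_rows(
  motion=[
    {"travel": [0, 0, 0.003], "spin": 0},
    {"travel": [0, 0, 0], "spin": 0},
  ],
  squeeze=4,
)

```text
time_s: 32.43
tcp_pos: [0.6013, 0.2557, 0.0705]
eef_rot: [179.7, 24.1, -24.4]
contact_force: [-0.6, -0.4, -2.3]
gripper_width: 0.0102
```

```bash
python3 ck.py; python3 - <<'E'
from h import *
p,d=r.capture('side'); cv2.imwrite('pics/s3.png',cv2.resize(p[170:300,120:280],(800,650)[:2] if 0 else (738,600),interpolation=cv2.INTER_CUBIC))
for c in('side','top'):
    if c=='top': r.capture('top')
    for t in ("chute_grip","chute_lip","chute_pocket"):
        for q in r.pinpoint(c,t)[:1]: print(c,t,round(q["conf"],2),world(c,q["at"]).round(3))
E
```

```text
32.43 P [0.6013 0.2557 0.0705] lip [0.5178 0.292  0.0366] chute pitch/roll/az [ -2.4  -0.8 156.5] J [ 28.  37.  10. -19. -79.  44.] w 0.010171489328827284
side chute_grip 0.36 [0.582 0.241 0.001]
side chute_lip 0.98 [0.519 0.295 0.035]
side chute_pocket 0.91 [0.645 0.237 0.014]
top chute_grip 0.8 [0.612 0.255 0.082]
top chute_lip 0.57 [0.522 0.295 0.031]
```

View pics/s3.png

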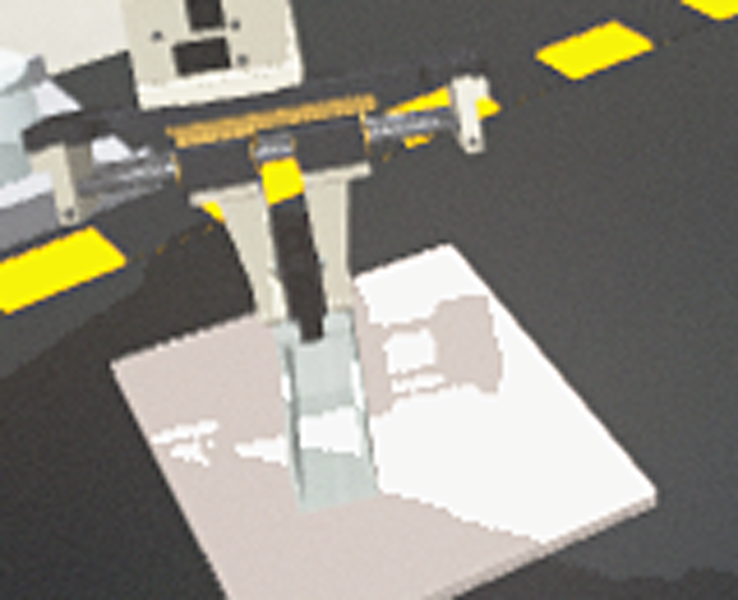

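Call:
send_rows(
  motion=[
    {"travel": [0, 0, 0.002], "spin": 0},
    {"travel": [0, 0, 0], "spin": 0},
  ],
  squeeze=3,
)

```text
time_s: 33.0
tcp_pos: [0.6011, 0.256, 0.069]
eef_rot: [179.7, 24.1, -24.4]
contact_force: [-0.6, -0.2, -1.7]
gripper_width: 0.0096
```

Call:
send_rows(
  motion=[
    {"travel": [0, 0, 0], "spin": 0},
    {"travel": [0, 0, 0], "spin": 0},
    {"travel": [0, 0, 0], "spin": 0},
    {"travel": [0, 0, 0], "spin": 0},
  ],
  gripper=-0.5,
)

```text
time_s: 33.33
tcp_pos: [0.6013, 0.2561, 0.0694]
eef_rot: [179.7, 24.1, -24.4]
contact_force: [-0.8, 0.2, -0.2]
gripper_width: 0.0216
```

```bash
python3 ck.py; python3 - <<'E'
from h import *
for c in('side','top'):
    r.capture(c)
    for t in ("chute_grip","chute_lip","chute_pocket"):
        for q in r.pinpoint(c,t)[:1]: print(c,t,round(q["conf"],2),world(c,q["at"]).round(3))
E
```

```text
33.33 P [0.6013 0.2561 0.0694] lip [0.5178 0.2923 0.0355] chute pitch/roll/az [ -2.3  -0.7 156.6] J [ 28.  37.  10. -19. -79.  44.] w 0.021552446670414643
side chute_grip 0.71 [0.517 0.29  0.03 ]
side chute_lip 0.73 [ 0.583  0.243 -0.002]
side chute_pocket 0.84 [0.646 0.233 0.014]
top chute_grip 0.88 [0.612 0.256 0.081]
top chute_lip 0.8 [0.523 0.295 0.027]
top chute_pocket 0.7 [0.646 0.235 0.009]
```

Call:
send_rows(
  motion=[
    {"travel": [0, 0, 0], "spin": 0},
    {"travel": [0, 0, 0], "spin": 0},
    {"travel": [-0.004, 0, -0.009], "spin": 0},
    {"travel": [-0.008, 0, -0.018], "spin": 0},
    {"travel": [-0.0123, 0, -0.027], "spin": 0},
  ],
  gripper=0,
)

```text
time_s: 34.15
tcp_pos: [0.5976, 0.2551, 0.1241]
eef_rot: [179.1, 24.6, -24.7]
contact_force: [0.8, 0.3, -0.2]
gripper_width: 0.0433
```

Call:
send_rows(
  motion=[
    {"travel": [-0.0123, 0, -0.027], "spin": 0},
    {"travel": [-0.0123, 0, -0.027], "spin": 0},
    {"travel": [-0.0123, 0, -0.027], "spin": 0},
    {"travel": [-0.0123, 0, -0.027], "spin": 0},
    {"travel": [0, 0, 0], "spin": 0},
  ],
)

```text
time_s: 34.57
tcp_pos: [0.5996, 0.2557, 0.2575]
eef_rot: [179.4, 24.2, -24.5]
contact_force: [0.5, -0.2, 2.0]
gripper_width: 0.0438
```

```bash
python3 ck.py; python3 - <<'E'
from h import *
im=[]
for c in('side','top'):
    p,d=r.capture(c); im.append(p)
    for t in ("chute_grip","chute_lip","chute_pocket","tile","jar_blue_mouth","jar_white_mouth","jar_yellow_mouth","reagent","ball0_center"):
        for q in r.pinpoint(c,t)[:2 if t[0]!='b' else 4]: print(c,t,round(q["conf"],2),world(c,q["at"]).round(3))
a=cv2.resize(im[0][140:300,120:440],(800,400),interpolation=cv2.INTER_CUBIC)
b=cv2.resize(im[1][140:280,150:510],(514,200),interpolation=cv2.INTER_CUBIC); c=np.zeros((200,800,3),np.uint8); c[:,:514]=b
cv2.imwrite('pics/f.png',np.vstack([a,c]))
E
```

```text
34.57 P [0.5996 0.2557 0.2575] lip [0.516  0.2918 0.2237] chute pitch/roll/az [ -2.4  -1.  156.5] J [ 28.  29.  22. -19. -98.  37.] w 0.04384972485877994
side chute_grip 0.75 [0.61  0.252 0.082]
side chute_grip 0.45 [0.646 0.235 0.013]
side chute_lip 0.58 [0.516 0.291 0.03 ]
side chute_pocket 0.86 [0.643 0.234 0.015]
side tile 0.84 [ 0.582  0.243 -0.001]
side jar_blue_mouth 0.73 [ 0.499 -0.292  0.089]
side jar_blue_mouth 0.7 [ 0.363 -0.214  0.092]
side jar_white_mouth 0.78 [ 0.497 -0.158  0.09 ]
side jar_yellow_mouth 0.76 [0.451 0.047 0.09 ]
side reagent 0.74 [ 0.658 -0.147  0.002]
side ball0_center 0.25 [0.645 0.236 0.012]
top chute_grip 0.64 [0.609 0.259 0.08 ]
top chute_grip 0.35 [ 0.524 -0.299  0.016]
top chute_lip 0.76 [0.526 0.293 0.03 ]
top chute_pocket 0.56 [0.647 0.235 0.009]
top tile 0.75 [ 0.58   0.242 -0.001]
top jar_blue_mouth 0.87 [ 0.377 -0.323  0.091]
top jar_blue_mouth 0.8 [ 0.504 -0.296  0.09 ]
top jar_white_mouth 0.73 [ 0.495 -0.159  0.089]
top jar_yellow_mouth 0.61 [0.449 0.045 0.09 ]
top reagent 0.91 [ 0.657 -0.153 -0.   ]
top ball0_center 0.63 [ 0.503 -0.297  0.092]
top ball0_center 0.42 [ 0.522 -0.296  0.018]
```

View pics/f.png

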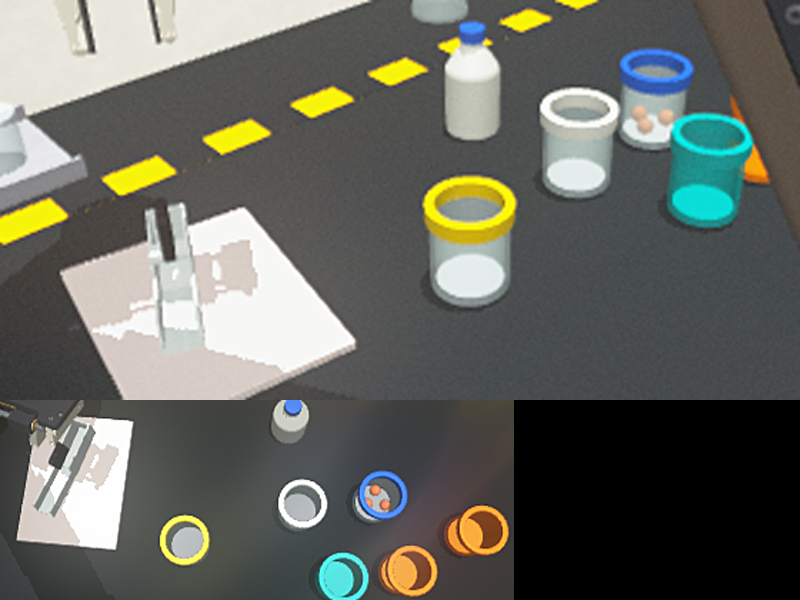

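The chute stands flat and empty on the tile at (175,280). The three balls are in the blue-collared jar at (650,118), and the other jars and the bottle are where they were. I'm handing in.

```bash
python3 -c "
from plant import r
print(r.close_job(), r.get_state()['time_s'])"
```

```text
the job is handed in; nothing more can be done
the job is handed in; nothing more can be done
```

All three balls are in the blue-collared jar, and the empty chute stands flat on the white tile with its handle up. I handed the job in at about 35 s of the 64 s limit, with the gripper clear of everything; no verdict is reported.

**How it was done:** The interface only turns the tool about its own axis, so I leaned the tool about 22° by pushing the arm against its reach limits. I gripped the level chute that way. At the jar I turned it about 155° with the nose held over the mouth, which tipped it about 42° nose-down.

**Last checks:**
- **Balls:** the final side and top pictures both show three balls inside the blue-collared jar.
- **Chute:** empty, with its handle at height 0.080–0.082 m (0.081 expected when flat) and its lip at 0.030 m (0.031 expected).
- **Jars and bottle:** the three collared jars and the bottle are within about 5 mm of where they were first measured, which is within measuring error. The orange and turquoise look-alikes also look unmoved.

**What went wrong or disagreed:**
- **First grasp:** the arm crept up about 13 mm while the fingers closed, so I reopened, lowered and gripped again.
- **Chute tilt at set-down:** the chute came back about 2–3° nose-up and settled flat when released.
- **Lip position:** the two cameras' estimates of the chute lip differ by up to 10 mm along x.
- **Network reports:** the ball network gave one low-confidence report (0.25) of a ball at the chute's pocket, which the pictures do not show.

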